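# Pack the custards into the dessert carrier and hasp it shut

### The arm

A 6-joint arm with a two-finger parallel gripper is mounted at the origin on a cart in front of the work surface, level with it; the furniture and walls round the work are solid. World frame = base frame: x ahead of the robot, y to its left, z up, the work surface at z = 0. Lengths are in mm, angles in rad, forces in N, time in s.
With the tool pointing down it reaches from about 300 to 775 mm from the base axis. Payload 14.6 kg.
Tool frame: the origin (TCP) lies at the very end of the fingers, on their centre line; the grasp point (between the pads) lies 19 mm behind it; z points along the fingers, y is the line along which they close (so a half turn about z gives the same grasp; the last joint's range is limited). The gripper opens to 94 mm and grips with 3 to 60 N. Pads are 16 mm wide; open, the fingers measure 119 mm over their backs; the gripper's body (75 mm by 177 mm) begins 78 mm behind the grasp point.
Start: joints at [-1.381, 0.3, 1.521, -0, 1.321, -0.067], TCP at [139.686, -531.956, 167.446] pointing down, gripper open.
Joint ranges: [-3.03, 3.03], [-0.79, 2.21], [0.23, 2.52], [-1.04, 4.18], [0, 3.07], [-2.55, 2.55]. Speed limits (rad/s): [2.22, 2.22, 2.57, 3.14, 3.14, 3.14].

### API

Orientations are given as [roll, pitch, yaw] about the fixed x, y, z axes, in that order (R = Rz(yaw) Ry(pitch) Rx(roll)).
In Python, from cell import manip gives the robot as it stands.
- The arm moves only by the tool servo_tool, never from a script. Its argument "motion" is a list that holds one entry, the list of rows, each a list of 7 numbers: the shift along the world's x, y, z as a fraction of full scale, then the turn, a rotation vector about the world's x, y, z as a fraction of full scale, then the closure, from 0 (fully open) to 1 (shut). In form: [[[x, y, z, rx, ry, rz, gripper], ...]]. A call has 1 to 10 rows; each row is the pose to reach, as a shift and turn from the pose commanded when the call began, turning the shorter way round; what a row does not reach only later rows make up. Full scale, the value 1, is 0.5 m for a shift and pi rad for a turn. A row lasts 1/10 s, in which the tool goes at most 50 mm and 8.59 degrees, less where a joint would pass 70% of its speed; a pose out of reach is approached as far as the arm can. A call with a number of a shift or a turn outside -1 to 1 is refused whole. A call with a gripper value outside its range is refused whole. The fingers move at their own pace and stop on an object; "newtons" is the grip in N (left out, the last holds). Time passes only in rows, so rows that repeat a pose let the fingers close. It gives the time, the measured TCP pose, the force, the opening and the grip force at its end, in the units of the state.
- manip.read_state(): the state, without advancing time (a new reading comes with each control period).
- manip.camera(name): name is "scene" or "top" or "wrist"; returns a dict with "frame" (384x512x3 uint8, red, green, blue), "range_z" (384x512 float32, mm along the optical axis (not along the pixel's ray), 0 where there is no reading), "vfov" (degrees; the focal length in pixels is half the picture's height over the tangent of half this angle, whatever the lens; pixels are square), "cx", "cy" (the principal point, pixels), "cam_to_world" (4x4, takes a point from camera to world coordinates). Camera axes: x right, y down, z forward; pixel columns grow to the right and rows downward; lengths in mm; the calibration is good to about 2 mm. A picture is of the moment at which its call begins.
- manip.sign_off(): hands the job in; it is judged then, once.
The state is a dict: "clock": time; "joints": joint angles; "qd": joint speeds; "effort": joint torques, N m; "eef_pos": TCP position; "eef_rot": TCP orientation; "wrist_force": force on the tool from outside, world axes, zero at the start; "moment": the same for the moment, N m; "finger_gap": finger opening in mm; "finger_force": force on a finger pad.
Only numpy, scipy, OpenCV 4.12 (cv2) and the standard library are available. Lean on these libraries where they do the work, as an engineer would, in place of code of your own. Each camera call takes 0.05 s, during which the arm holds its last target. There are 200 camera calls.

### The job

Pack the custards for delivery: swing the hasp off the dessert carrier's catch, open its clear cover, and stand all the loose custard cups from the bare worktop upright inside its wire loops in neat rows: fill the far row, put the rest in the near row, each row begun at the hinge end with the cups side by side, no gaps. Then shut the cover fully and swing the hasp fully back over the catch. Do not force the cover up while the hasp is on, and leave the other things where they are.

Things in the scene. Friction and masses are not known exactly. Their poses are not given: they have to be found in the camera images.
- carrier: Dessert carrier, fixed: white base plate 236 (x) by 222 mm (y) under a clear hinged cover. Origin: middle of the underside, on the worktop; z up; -x is the front with the steel hasp (it faces roughly to the robot's right), +x the back with the cover's hinge. Two rows for cups run front to back, along y = +50 and y = -50 mm. The plate's top, on which the cups stand, is at z = 18 mm.
- far_1 (a point): First place of the far row (the row farther from the robot, carrier y = -50 mm), at its hinge end, carrier x = +68 mm; the point is on the plate's top. The row is fenced by a low steel wire loop 6 mm high, clear width 50 mm (y), clear from x = -95 to +95 mm: a cup's foot stands inside it, its rim overhangs it.
- far_2 (a point): Second place of the far row, carrier x = +5 mm.
- far_3 (a point): Third place of the far row, hasp end, carrier x = -58 mm.
- near_1 (a point): First place of the near row (nearer the robot, carrier y = +50 mm), at its hinge end, carrier x = +68 mm; with the same kind of wire loop.
- near_2 (a point): Second place of the near row, carrier x = +5 mm.
- near_3 (a point): Third place of the near row, hasp end, carrier x = -58 mm.
- lid (a joint): Clear cover hinged at the back edge of the base (axis along carrier y): 0 = shut, grows as its front rises, 1.8 = stop, leaning back past upright. The hinge is stiff: the cover stays wherever it is left; moving it takes up to 6 N at the knob. Shut, it covers the whole base, walls from 20 mm up to its top at 78 mm above the worktop.
- lid_hinge (a point): Middle of the cover's hinge axis: carrier x = +118 mm, y = 0, z = 20 mm. Its orientation turns with the cover.
- lid_knob (a point): Grip point of the steel knob on the cover, round, 24 mm across, 34 mm tall: on its axis, 21 mm above the cover's top, 13 mm below the knob's end. Cover shut: at carrier x = -82 mm, y = 0, z = 99 mm. z is the knob's axis. Gripped on its +y and -y sides it can turn between the fingers as the cover swings.
- hasp (a joint): Steel hasp hinged at the front of the base (axis along carrier y): 0 = upright against the front of the cover, its slot over the staple; grows as its upper end swings out to the front and down; 1.0 = stop, fully off. It moves easily (about 1 N) and stays where it is left.
- hasp_hinge (a point): Middle of the hasp's hinge axis: carrier x = -126 mm, y = 0, z = 16 mm.
- hasp_bar (a point): Middle of the round cross-bar at the hasp's free end, its handle: 12 mm thick, 36 mm long along carrier y. At joint 0 it is 16 mm out (-x) and 54 mm up from the hasp hinge (z = 70 mm, 18 mm clear of the cover); fully off, 54 mm out and 16 mm up (z = 32 mm). Gripped by its two end faces it can turn between the fingers as the hasp swings.
- cup_0_mid (a point): Custard cup (filled paper portion cup, standing on the worktop to the right of the carrier; absent in some starts): 59 mm across the rim, 40 mm across the foot, 42 mm to the rim with custard 1 to 4 mm above it, 0.05 to 0.11 kg. The point is on its axis, 21 mm above its underside; z is its axis. Grasp it across the rim from above.
- cup_1_mid (a point): Another custard cup, the same as cup_0 (absent in some starts).
- cup_2_mid (a point): Another custard cup, the same as cup_0 (absent in some starts).
- cup_3_mid (a point): Another custard cup, the same as cup_0 (absent in some starts).
- cup_4_mid (a point): Another custard cup, the same as cup_0 (absent in some starts).
- cup_5_mid (a point): Another custard cup, the same as cup_0 (absent in some starts).
- timer: Bystander: wind-up kitchen timer, white drum 68 mm across, 56 mm tall. Origin at the middle of its underside. Not part of the job.
- tape_roll: Bystander: roll of masking tape lying flat, 82 mm across, 24 mm tall. Origin at the middle of its underside. Not part of the job.
- empty_cups: Bystander: nested stack of empty paper cups, 60 mm across, 86 mm tall. Origin at the middle of its underside. Not part of the job.
- small_ring: Bystander: steel ring cutter, 55 mm across, 31 mm tall. Origin at the middle of its underside. Not part of the job.
- icing_spatula: Bystander: offset icing spatula with a brown wooden handle, 217 mm long, lying flat. Origin at the middle of its underside. Not part of the job.
Things that resemble listed ones, but are neither listed nor needed, are in the scene too. Leave any blue or orange look-alike of the part that bears cup_5_mid alone.

How it is judged (in metres and radians):
On the way, in this order (a step that is already met when the one before it is completed fails the run):
1. the hasp is swung off the catch (value of joint hasp above 0.6 rad), for 0.1 s.
2. the cover is open (value of joint lid above 1.4 rad), for 0.2 s.
3. with the cover open, all the cups stand in their rows ((horizontal distance between cup_0_mid and far_1 below 0.016 m or horizontal distance between cup_0_mid and far_2 below 0.016 m or horizontal distance between cup_0_mid and far_3 below 0.016 m or horizontal distance between cup_0_mid and near_1 below 0.016 m or horizontal distance between cup_0_mid and near_2 below 0.016 m or horizontal distance between cup_0_mid and near_3 below 0.016 m) and (horizontal distance between cup_1_mid and far_1 below 0.016 m or horizontal distance between cup_1_mid and far_2 below 0.016 m or horizontal distance between cup_1_mid and far_3 below 0.016 m or horizontal distance between cup_1_mid and near_1 below 0.016 m or horizontal distance between cup_1_mid and near_2 below 0.016 m or horizontal distance between cup_1_mid and near_3 below 0.016 m) and (horizontal distance between cup_2_mid and far_1 below 0.016 m or horizontal distance between cup_2_mid and far_2 below 0.016 m or horizontal distance between cup_2_mid and far_3 below 0.016 m or horizontal distance between cup_2_mid and near_1 below 0.016 m or horizontal distance between cup_2_mid and near_2 below 0.016 m or horizontal distance between cup_2_mid and near_3 below 0.016 m) and (horizontal distance between cup_3_mid and far_1 below 0.016 m or horizontal distance between cup_3_mid and far_2 below 0.016 m or horizontal distance between cup_3_mid and far_3 below 0.016 m or horizontal distance between cup_3_mid and near_1 below 0.016 m or horizontal distance between cup_3_mid and near_2 below 0.016 m or horizontal distance between cup_3_mid and near_3 below 0.016 m) and (horizontal distance between cup_4_mid and far_1 below 0.016 m or horizontal distance between cup_4_mid and far_2 below 0.016 m or horizontal distance between cup_4_mid and far_3 below 0.016 m or horizontal distance between cup_4_mid and near_1 below 0.016 m or horizontal distance between cup_4_mid and near_2 below 0.016 m or horizontal distance between cup_4_mid and near_3 below 0.016 m) and (horizontal distance between cup_5_mid and far_1 below 0.016 m or horizontal distance between cup_5_mid and far_2 below 0.016 m or horizontal distance between cup_5_mid and far_3 below 0.016 m or horizontal distance between cup_5_mid and near_1 below 0.016 m or horizontal distance between cup_5_mid and near_2 below 0.016 m or horizontal distance between cup_5_mid and near_3 below 0.016 m) and horizontal distance between any of cup_0_mid, cup_1_mid, cup_2_mid, cup_3_mid, cup_4_mid, cup_5_mid and far_1 below 0.016 m and horizontal distance between any of cup_0_mid, cup_1_mid, cup_2_mid, cup_3_mid, cup_4_mid, cup_5_mid and far_2 below 0.016 m and horizontal distance between any of cup_0_mid, cup_1_mid, cup_2_mid, cup_3_mid, cup_4_mid, cup_5_mid and far_3 below 0.016 m and horizontal distance between any of cup_0_mid, cup_1_mid, cup_2_mid, cup_3_mid, cup_4_mid, cup_5_mid and near_1 below 0.016 m and (horizontal distance between any of cup_0_mid, cup_1_mid, cup_2_mid, cup_3_mid, cup_4_mid, cup_5_mid and near_2 below 0.016 m or not (horizontal distance between any of cup_0_mid, cup_1_mid, cup_2_mid, cup_3_mid, cup_4_mid, cup_5_mid and near_3 below 0.016 m)) and z of cup_0_mid in the frame of carrier between 0.035 and 0.043 m and angle between each of cup_0_mid, cup_1_mid, cup_2_mid, cup_3_mid, cup_4_mid, cup_5_mid's own z axis and vertical below 0.12 rad and z of cup_1_mid in the frame of carrier between 0.035 and 0.043 m and z of cup_2_mid in the frame of carrier between 0.035 and 0.043 m and z of cup_3_mid in the frame of carrier between 0.035 and 0.043 m and z of cup_4_mid in the frame of carrier between 0.035 and 0.043 m and z of cup_5_mid in the frame of carrier between 0.035 and 0.043 m and value of joint lid above 1 rad), for 0.3 s.
4. the cover is shut (value of joint lid below 0.04 rad), for 0.2 s.
5. the hasp is over the catch (value of joint hasp below 0.12 rad and value of joint lid below 0.04 rad), for 0.2 s.
At the end, for the whole second after the job is handed in: Each cup stands upright on the plate inside a wire loop, within 16 mm of a place of the rows; the far row's three places and the near row's first are taken, its third only if its second is; cover shut (under 0.04 rad), hasp on (under 0.12 rad), all at rest (all of step 5 and (horizontal distance between cup_0_mid and far_1 below 0.016 m or horizontal distance between cup_0_mid and far_2 below 0.016 m or horizontal distance between cup_0_mid and far_3 below 0.016 m or horizontal distance between cup_0_mid and near_1 below 0.016 m or horizontal distance between cup_0_mid and near_2 below 0.016 m or horizontal distance between cup_0_mid and near_3 below 0.016 m) and (horizontal distance between cup_1_mid and far_1 below 0.016 m or horizontal distance between cup_1_mid and far_2 below 0.016 m or horizontal distance between cup_1_mid and far_3 below 0.016 m or horizontal distance between cup_1_mid and near_1 below 0.016 m or horizontal distance between cup_1_mid and near_2 below 0.016 m or horizontal distance between cup_1_mid and near_3 below 0.016 m) and (horizontal distance between cup_2_mid and far_1 below 0.016 m or horizontal distance between cup_2_mid and far_2 below 0.016 m or horizontal distance between cup_2_mid and far_3 below 0.016 m or horizontal distance between cup_2_mid and near_1 below 0.016 m or horizontal distance between cup_2_mid and near_2 below 0.016 m or horizontal distance between cup_2_mid and near_3 below 0.016 m) and (horizontal distance between cup_3_mid and far_1 below 0.016 m or horizontal distance between cup_3_mid and far_2 below 0.016 m or horizontal distance between cup_3_mid and far_3 below 0.016 m or horizontal distance between cup_3_mid and near_1 below 0.016 m or horizontal distance between cup_3_mid and near_2 below 0.016 m or horizontal distance between cup_3_mid and near_3 below 0.016 m) and (horizontal distance between cup_4_mid and far_1 below 0.016 m or horizontal distance between cup_4_mid and far_2 below 0.016 m or horizontal distance between cup_4_mid and far_3 below 0.016 m or horizontal distance between cup_4_mid and near_1 below 0.016 m or horizontal distance between cup_4_mid and near_2 below 0.016 m or horizontal distance between cup_4_mid and near_3 below 0.016 m) and (horizontal distance between cup_5_mid and far_1 below 0.016 m or horizontal distance between cup_5_mid and far_2 below 0.016 m or horizontal distance between cup_5_mid and far_3 below 0.016 m or horizontal distance between cup_5_mid and near_1 below 0.016 m or horizontal distance between cup_5_mid and near_2 below 0.016 m or horizontal distance between cup_5_mid and near_3 below 0.016 m) and horizontal distance between any of cup_0_mid, cup_1_mid, cup_2_mid, cup_3_mid, cup_4_mid, cup_5_mid and far_1 below 0.016 m and horizontal distance between any of cup_0_mid, cup_1_mid, cup_2_mid, cup_3_mid, cup_4_mid, cup_5_mid and far_2 below 0.016 m and horizontal distance between any of cup_0_mid, cup_1_mid, cup_2_mid, cup_3_mid, cup_4_mid, cup_5_mid and far_3 below 0.016 m and horizontal distance between any of cup_0_mid, cup_1_mid, cup_2_mid, cup_3_mid, cup_4_mid, cup_5_mid and near_1 below 0.016 m and (horizontal distance between any of cup_0_mid, cup_1_mid, cup_2_mid, cup_3_mid, cup_4_mid, cup_5_mid and near_2 below 0.016 m or not (horizontal distance between any of cup_0_mid, cup_1_mid, cup_2_mid, cup_3_mid, cup_4_mid, cup_5_mid and near_3 below 0.016 m)) and z of cup_0_mid in the frame of carrier between 0.035 and 0.043 m and angle between each of cup_0_mid, cup_1_mid, cup_2_mid, cup_3_mid, cup_4_mid, cup_5_mid's own z axis and vertical below 0.12 rad and z of cup_1_mid in the frame of carrier between 0.035 and 0.043 m and z of cup_2_mid in the frame of carrier between 0.035 and 0.043 m and z of cup_3_mid in the frame of carrier between 0.035 and 0.043 m and z of cup_4_mid in the frame of carrier between 0.035 and 0.043 m and z of cup_5_mid in the frame of carrier between 0.035 and 0.043 m and linear speed of each of cup_0, cup_1, cup_2, cup_3, cup_4, cup_5 below 0.02 m/s); the robot touches nothing.
It fails at once if the cover is forced up while the hasp is on the catch (value of joint lid above 0.15 rad and value of joint hasp below 0.3 rad).
It fails at once if a bystander is pushed more than 5 cm or knocked over (distance of any of timer, tape_roll, empty_cups, small_ring, icing_spatula from where it was at the start of the episode above 0.05 m or angle between any of timer, tape_roll, empty_cups, small_ring, icing_spatula's own z axis and vertical above 0.6 rad).
Of cup_0, cup_1, cup_2, cup_3, cup_4, cup_5 only 4 to 6 are there at a start; the rules pass over those that are not, and their reading is None.
At some moment in a run one of cup_0, cup_1, cup_2, cup_3, cup_4, cup_5 may be knocked a few centimetres aside while the robot is not near it.
It also fails if it takes over 210 s, if anything falls off the work surface, if the arm or the gripper's body presses on something with over 40 N, if the wrist force passes 120 N, or if a joint passes its speed limit or range.

## Working session

There is one attempt and no reset: what is moved stays moved. The work goes in short steps, Python scripts to look and compute and a tool call to move; the robot and the scene stay as the last step left them, time stands still between calls to the robot, and variables do not carry over. Pictures are saved under pics/ and viewed, at most 14 in all, crops included, and the job is handed in when it is done.

Besides the shell and the picture viewer there is one more tool, called after "Request:" in YAML: its name, and indented under it one key for each argument. servo_tool: Moves the arm, as the interface text tells. Its arguments: {"type":"object","properties":{"motion":{"type":"array"},"newtons":{"type":"number"}},"required":["motion"]}

```bash
ls; mkdir -p pics
cat > h.py <<'E'
import numpy as np, cv2
from cell import manip
def cam(n):
    c=manip.camera(n); c['f']=192/np.tan(np.radians(c['vfov'])/2); return c
def save(c,name): cv2.imwrite('pics/'+name,cv2.cvtColor(c['frame'],cv2.COLOR_RGB2BGR))
def ray(c,u,v):
    T=np.array(c['cam_to_world']); d=np.array([(u-c['cx'])/c['f'],(v-c['cy'])/c['f'],1.])
    return T[:3,3],T[:3,:3]@d
def onz(c,u,v,z):
    o,d=ray(c,u,v); return o+d*(z-o[2])/d[2]
def pts(c):
    vv,uu=np.mgrid[0:384,0:512]; r=c['range_z']; T=np.array(c['cam_to_world'])
    P=np.stack([(uu-c['cx'])/c['f']*r,(vv-c['cy'])/c['f']*r,r],-1)
    W=P@T[:3,:3].T+T[:3,3]; W[r<=0]=np.nan; return W
E
python3 - <<'E'
from h import *
for n in ['scene','top']:
    c=cam(n); save(c,n+'0.png'); T=np.array(c['cam_to_world']); print(n,c['vfov'],c['cx'],c['cy'],T.round(3).tolist())
s=manip.read_state(); print(s)
E
```

```text
pics
scene 49.05487463914559 260.5463766886203 186.2506465363113 [[0.488, -0.406, 0.773, -506.592], [-0.873, -0.253, 0.418, -707.229], [0.026, -0.878, -0.478, 732.388], [0.0, 0.0, 0.0, 1.0]]
top 46.488603140445655 259.7418874501493 188.7274865875384 [[0.025, -0.984, 0.177, 263.398], [-1.0, -0.026, -0.003, -134.806], [0.008, -0.177, -0.984, 1427.403], [0.0, 0.0, 0.0, 1.0]]
{'clock': 0.1, 'joints': array([-1.38058350e+00,  3.00406527e-01,  1.52148237e+00,  1.29045334e-05,
        1.32067443e+00, -6.65902210e-02]), 'qd': array([ 0.00193796,  0.00262451,  0.0002218 , -0.00069322, -0.00125508,
       -0.00090773]), 'effort': array([ 5.62885507e-04, -5.32644582e+01, -3.53284228e+01,  7.09133665e-02,
        2.34739407e-02, -6.30713862e-05]), 'eef_pos': array([ 139.65304471, -531.71590998,  166.96351787]), 'eef_rot': array([-3.14062496e+00, -7.70619575e-05,  2.56799814e-01]), 'wrist_force': array([-0.24337516, -0.72846651, -0.62766993]), 'moment': array([-0.01259071, -0.00362865,  0.02304549]), 'finger_force': 0.0, 'finger_gap': 94.0479287852598}
```

View pics/scene0.png

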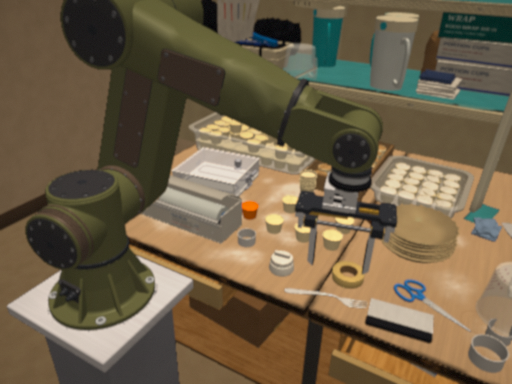

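View pics/top0.png

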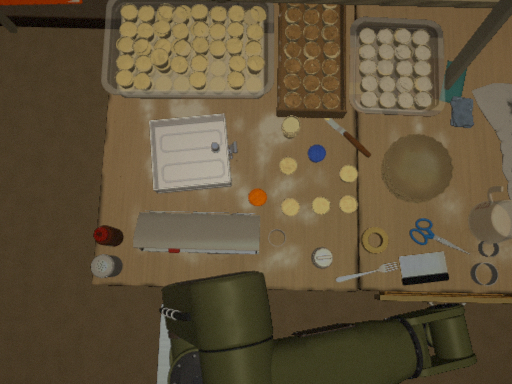

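Run:
```python
from h import *
c=cam('top'); W=pts(c); np.save('W0.npy',W); np.save('F0.npy',c['frame'])
im=cv2.cvtColor(c['frame'],cv2.COLOR_RGB2BGR)
cr=cv2.resize(im[105:255,135:395],None,fx=3,fy=3,interpolation=cv2.INTER_CUBIC); cv2.imwrite('pics/crop1.png',cr)
hsv=cv2.cvtColor(im,cv2.COLOR_BGR2HSV)
for n,(u,v) in dict(cand1=(288,166),c2=(348,173),c3=(348,204),c4=(320,205),c5=(290,207),stack=(290,126),orange=(258,197),blue=(316,153),timer=(322,257),ring=(277,238),tape=(375,229),knob=(215,147),bar=(233,150),dome=(418,167),roll=(200,230)).items():
    print(n,W[v,u].round(0),hsv[v,u],onz(c,u,v,42).round(0))
# cup segmentation: height 30..60
m=((W[...,2]>33)&(W[...,2]<60)).astype(np.uint8)
n,l,st,ce=cv2.connectedComponentsWithStats(m)
for i in range(1,n):
    if 60<st[i,4]<1500: 
        p=W[l==i]; print(ce[i].round(1),st[i],p.mean(0).round(1),np.ptp(p,axis=0).round(0),np.percentile(p[:,2],90).round(1))
```

```text
cand1 [ 586. -227.   48.] [ 21 121 169] [ 588. -227.   42.]
c2 [ 571. -418.   39.] [ 22 114 174] [ 570. -418.   42.]
c3 [ 471. -417.   39.] [ 22 114 175] [ 471. -417.   42.]
c4 [ 465. -329.   41.] [ 22 114 176] [ 465. -329.   42.]
c5 [ 456. -235.   43.] [ 22 118 173] [ 457. -235.   42.]
stack [ 708. -229.   79.] [ 24  92 164] [ 721. -232.   42.]
orange [ 485. -134.   43.] [ 14 255 179] [ 486. -134.   42.]
blue [ 632. -316.   44.] [112 166 118] [ 633. -316.   42.]
timer [ 304. -333.   58.] [ 27  16 157] [ 304. -335.   42.]
ring [ 362. -198.   -2.] [ 18 118 121] [ 359. -196.   42.]
tape [ 396. -504.   29.] [ 21 141 132] [ 395. -500.   42.]
knob [625.   0. 112.] [111  25 130] [644.   8.  42.]
bar [628. -52.  70.] [14 32 89] [636. -50.  42.]
dome [ 592. -635.   58.] [ 21 100 110] [ 596. -641.   42.]
roll [369.  30. 141.] [ 21  62 111] [377.  43.  42.]
[329.7  56.2] [ 321    4   19  105 1404] [ 964.6 -359.6   48.5] [376.  61.  27.] 54.5
[341.6  20.1] [341   5   3  33  62] [1096.  -400.4   46.5] [122.   5.  27.] 56.8
[208.6  18.2] [205   8   8  18  62] [1088.3   47.5   48.5] [63. 23. 19.] 
[... 1344 characters left out ...]
188.3] [381 158  51  46 188] [ 524.4 -570.7   45.6] [142. 150.  27.] 58.7
[348.  173.1] [339 165  19  17 255] [ 570.2 -418.    41.4] [54. 59. 17.] 45.7
[193.  187.3] [155 183  77  10 125] [510.2  70.1  46.8] [ 32. 235.  27.] 57.7
[256.9 196.6] [248 188  19  18 264] [ 486.6 -130.7   42.3] [56. 57. 16.] 46.1
[347.8 203.6] [339 195  19  18 266] [ 472.  -416.    42.4] [55. 58. 17.] 46.6
[320.4 205.1] [311 197  19  18 261] [ 465.2 -330.4   40.9] [54. 56. 15.] 44.9
[289.9 206.6] [281 198  19  18 269] [ 457.8 -234.8   42.5] [54. 57. 23.] 46.7
[481.1 223.8] [473 201  29  41 221] [ 418.9 -829.1   47. ] [125.  75.  27.] 57.7
[322.4 257. ] [313 248  20  19 289] [ 304.4 -336.3   44.5] [55. 59. 27.] 54.7
```

View pics/crop1.png

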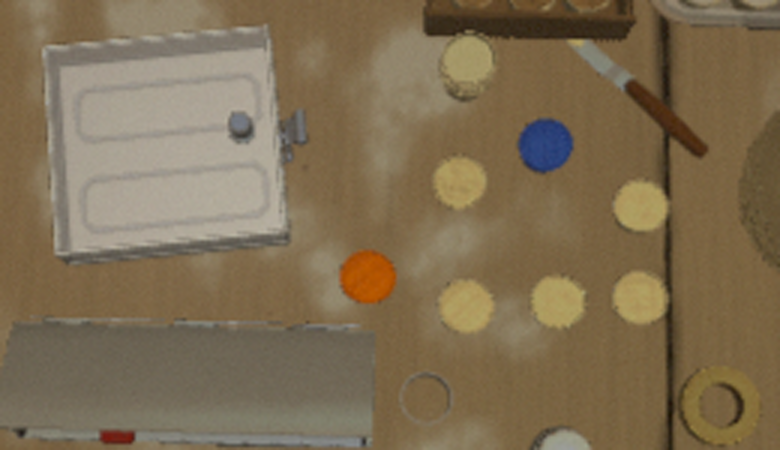

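Run:
```python
from h import *
c=cam('top'); W=np.load('W0.npy'); im=c['frame']
g=cv2.cvtColor(im,cv2.COLOR_RGB2GRAY)[105:255,135:395]
g=cv2.resize(g,None,fx=4,fy=4,interpolation=cv2.INTER_CUBIC)
bl=cv2.GaussianBlur(g,(0,0),14)
m=((g.astype(int)-bl)<-4).astype(np.uint8)
m[:, 400:]=0
n,l,st,ce=cv2.connectedComponentsWithStats(m)
res=[]
for i in range(1,n):
    if st[i,4]>500:
        cs=cv2.findContours((l==i).astype(np.uint8),cv2.RETR_EXTERNAL,cv2.CHAIN_APPROX_NONE)[0][0]
        P=np.array([onz(c,135+(p[0][0]+.5)/4-.5,105+(p[0][1]+.5)/4-.5,21)[:2] for p in cs],np.float32)
        r=cv2.minAreaRect(P); print(st[i],np.round(r[0],1),np.round(r[1],1),round(r[2],2))
# knob top & bar
m=(W[...,2]>95)&(W[...,2]<118); m[:, :200]=0; m[:,228:]=0; m[:130]=0; m[165:]=0
print('knob',W[m].mean(0),np.ptp(W[m],axis=0),m.sum())
m=(W[...,2]>55)&(W[...,2]<85); m[:, :226]=0; m[:,240:]=0; m[:130]=0; m[170:]=0
print('bar',W[m].mean(0),np.ptp(W[m],axis=0),m.sum(), W[m].round(0).tolist()[::4])
for v,u in [(130,190),(150,190),(170,190),(165,180)]: print(W[v,u])
# dispenser extents, height>60
m=(W[...,2]>100)&(W[...,2]<170); m[:205]=0; m[258:]=0; m[:,130:262]&=True; m[:,265:]=0;m[:,:128]=0
print('box',W[m].min(0),W[m].max(0),np.percentile(W[m],[2,98],axis=0))
for u in (145,170,200,230,255):
    print(u,[(v,W[v,u].round(0).tolist()) for v in range(202,222,3)])
```

```text
[  58   12  117   48 1769] [759.6 184.5] [37.5 95.1] 7.24
[   70    13   330   344 11263] [597.   26.3] [204.  352.9] 58.52
[  65   44  290  290 8709] [682.4 150. ] [169.1 317.9] 48.43
[  39   94   25  120 1279] [657.1 230.5] [99.3 18.4] 7.31
[ 102   97  245   96 4143] [668.9  90. ] [ 66.9 200.4] 7.54
[ 303  148   37   45 1292] [649.3  10.1] [37.  29.2] 2.36
[ 106  213  253   99 4632] [571.   78.2] [ 65.5 202.2] 7.37
[ 45 291  27  49 517] [524.1 214.9] [39.  20.5] 0.13
[  13  425  346   28 3369] [427.7 107.3] [ 21.3 272. ] 1.67
[131 572  50  21 886] [314.1 124.4] [15.4 38.1] 0.11
[ 47 583  68  17 798] [306.  182.2] [12.3 52. ] 1.46
[ 212  586  188   14 1350] [307.7   7.5] [145.8   9.7] 89.24
knob [627.95561924   2.21308178 110.2560138 ] [23.15803907 21.79441023 20.20434179] 56
bar [621.20131068 -42.85678945  74.25846205] [105.22419265  32.67312529  29.35817925] 150 [[669.0, -29.0, 83.0], [658.0, -30.0, 77.0], [655.0, -58.0, 78.0], [654.0, -58.0, 71.0], [649.0, -55.0, 76.0], [650.0, -44.0, 59.0], [646.0, -58.0, 77.0], [648.0, -41.0, 55.0], [642.0, -58.0, 77.0], [644.0, -42.0, 60.0], [
[... 1300 characters left out ...]
, 125.0, 108.0]), (217, [407.0, 123.0, 118.0]), (220, [398.0, 122.0, 120.0])]
200 [(202, [471.0, 52.0, -1.0]), (205, [462.0, 52.0, -4.0]), (208, [451.0, 51.0, 1.0]), (211, [442.0, 51.0, 2.0]), (214, [420.0, 37.0, 107.0]), (217, [410.0, 36.0, 110.0]), (220, [400.0, 34.0, 121.0])]
230 [(202, [473.0, -44.0, 1.0]), (205, [463.0, -45.0, 5.0]), (208, [454.0, -45.0, 4.0]), (211, [444.0, -46.0, 2.0]), (214, [424.0, -52.0, 93.0]), (217, [412.0, -53.0, 113.0]), (220, [402.0, -54.0, 121.0])]
255 [(202, [469.0, -125.0, 47.0]), (205, [460.0, -125.0, 43.0]), (208, [457.0, -125.0, -4.0]), (211, [446.0, -126.0, 0.0]), (214, [437.0, -126.0, 1.0]), (217, [414.0, -127.0, 111.0]), (220, [405.0, -127.0, 112.0])]
```

Request:
servo_tool:
  motion:
    - [[0.07, 0.07, 0.02, 0, 0, 0.046, 0.4], [0.14, 0.13, 0.04, 0, 0, 0.092, 0.4], [0.21, 0.2, 0.06, 0, 0, 0.138, 0.4], [0.28, 0.26, 0.06, 0, 0, 0.184, 0.4], [0.34, 0.33, 0.06, 0, 0, 0.23, 0.4], [0.41, 0.39, 0.06, 0, 0, 0.276, 0.4], [0.48, 0.46, 0.06, 0, 0, 0.322, 0.4], [0.5, 0.475, 0.06, 0, 0, 0.368, 0.4], [0.5, 0.475, 0.06, 0, 0, 0.414, 0.4], [0.5, 0.475, 0.06, 0, 0, 0.458, 0.4]]
  newtons: 15

```text
clock: 1.2
eef_pos: [390.1, -293.9, 197.3]
eef_rot: [-3.141, -0.0, 1.703]
wrist_force: [-0.1, 0.1, 0.6]
finger_gap: 56.5
finger_force: 0.0
```

Request:
servo_tool:
  motion:
    - [[0.07, 0.07, 0, 0, 0, 0, 0.4], [0.14, 0.13, 0, 0, 0, 0, 0.4], [0.21, 0.2, 0, 0, 0, 0, 0.4], [0.28, 0.26, 0, 0, 0, 0, 0.4], [0.34, 0.33, 0, 0, 0, 0, 0.4], [0.41, 0.39, 0, 0, 0, -0.001, 0.4], [0.48, 0.46, -0.02, 0, 0, -0.002, 0.4], [0.496, 0.474, -0.054, 0, 0, -0.002, 0.4], [0.496, 0.474, -0.054, 0, 0, -0.002, 0.4], [0.496, 0.474, -0.054, 0, 0, -0.002, 0.4]]

```text
clock: 2.2
eef_pos: [637.0, -58.3, 170.3]
eef_rot: [-3.14, -0.0, 1.689]
wrist_force: [-0.5, -0.3, 0.3]
finger_gap: 56.3
finger_force: 0.0
```

Run:
```python
from h import *
c=cam('wrist'); im=cv2.cvtColor(c['frame'],cv2.COLOR_RGB2BGR)
s=manip.read_state(); print(s['eef_pos'],s['eef_rot'])
T=np.array(c['cam_to_world']); print(T.round(2).tolist(),c['vfov'])
def proj(p):
    q=T[:3,:3].T@(np.array(p)-T[:3,3]); return (q[0]/q[2]*c['f']+c['cx'],q[1]/q[2]*c['f']+c['cy'])
O=np.array([620,84.1,0]);a=np.radians(97.2);ex=np.array([np.cos(a),np.sin(a),0]);ey=np.array([-np.sin(a),np.cos(a),0]);ez=np.array([0,0,1])
for p in [(-142,0,70),(-142,18,70),(-142,-18,70),(-82,0,112),(-118,0,78),(-118,111,78),(-118,-111,78),(-118,111,0)]:
    u,v=proj(O+p[0]*ex+p[1]*ey+p[2]*ez); print(p,round(u),round(v)); cv2.circle(im,(int(u),int(v)),3,(0,0,255),1)
cv2.imwrite('pics/w1.png',im)
```

```text
[637.15407583 -58.65401697 171.15739057] [3.14127289e+00 2.70283549e-04 1.68826421e+00]
[[0.99, 0.11, 0.03, 628.49], [0.12, -0.96, -0.26, 17.08], [-0.0, 0.26, -0.97, 388.22], [0.0, 0.0, 0.0, 1.0]] 63.40888226532231
(-142, 0, 70) 251 184
(-142, 18, 70) 234 184
(-142, -18, 70) 269 184
(-82, 0, 112) 251 128
(-118, 0, 78) 251 163
(-118, 111, 78) 141 164
(-118, -111, 78) 362 162
(-118, 111, 0) 162 153
```

View pics/w1.png

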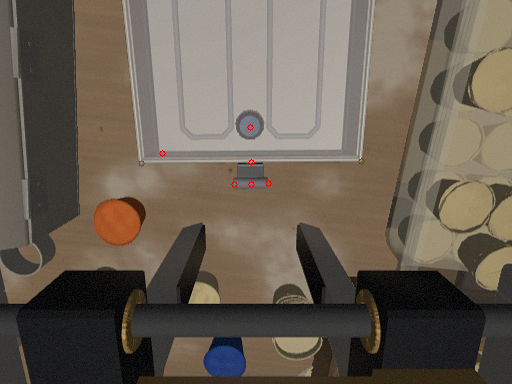

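Request:
servo_tool:
  motion:
    - [[0, 0, -0.06, 0, 0, 0, 0.4], [0, 0, -0.12, 0, 0, 0, 0.4], [0, 0, -0.18, 0, 0, 0, 0.4], [0, 0.002, -0.23, 0, 0, 0, 0.4], [0, 0.002, -0.23, 0, 0, 0, 0.4], [0, 0.002, -0.23, 0, 0, 0, 1], [0, 0.002, -0.23, 0, 0, 0, 1], [0, 0.002, -0.23, 0, 0, 0, 1], [0, 0.002, -0.23, 0, 0, 0, 1], [0, 0.002, -0.23, 0, 0, 0, 1]]
  newtons: 12

```text
clock: 3.25
eef_pos: [637.9, -56.5, 56.0]
eef_rot: [3.141, 0.0, 1.689]
wrist_force: [-0.1, -0.4, 0.1]
finger_gap: 19.3
finger_force: 0.0
```

Run:
```python
from h import *
c=cam('wrist'); save(c,'w2.png'); c=cam('scene')
im=cv2.cvtColor(c['frame'],cv2.COLOR_RGB2BGR); 
s=manip.read_state(); print(s['eef_pos'],s['finger_gap'],s['finger_force'])
w=cv2.imread('pics/w2.png'); cr=cv2.resize(im[130:220,150:300],(512,307),interpolation=2)
cv2.imwrite('pics/w2b.png',np.vstack([w[100:384],cr]))
```

```text
[637.74639659 -56.43092868  55.63208984] 11.887104766998753 0.0
```

View pics/w2b.png

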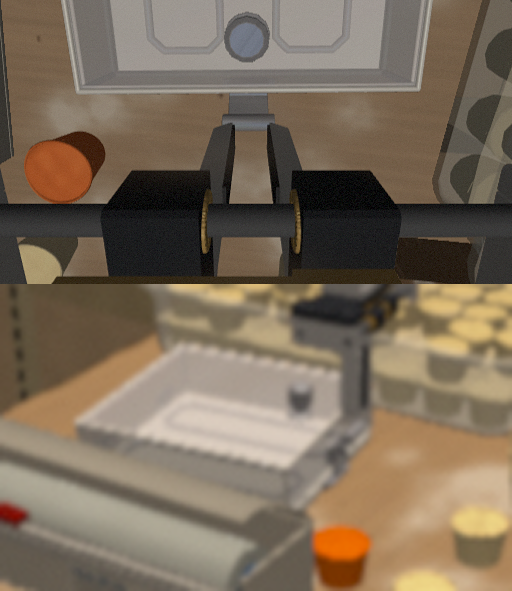

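Run:
```python
from h import *
c=cam('wrist'); T=np.array(c['cam_to_world'])
print(T[:3,3], manip.read_state()['eef_pos'])
W=pts(c)
for v in range(205,240,3): print(v,c['frame'][v,248],W[v,248].round(1),onz(c,248,v,70).round(1))
def proj(p):
    q=T[:3,:3].T@(np.array(p)-T[:3,3]); return (q[0]/q[2]*c['f']+c['cx'],q[1]/q[2]*c['f']+c['cy'])
print('tcp',proj([637.8,-56.5,55.8]),'grasp',proj([637.8,-56.5,75]))
for v in range(215,260,6): print(v,[W[v,u].round(0).tolist() for u in (222,270)])
k=W[100:170,215:280].reshape(-1,3); k=k[(k[:,2]>106)&(k[:,2]<118)]; print('knob',k.mean(0),np.ptp(k,axis=0),len(k))
```

```text
[628.93762928  18.89017056 273.59031921] [637.71047772 -56.4243354   55.53683164]
205 [91 88 87] [634.8 -45.7  62.1] [634.6 -43.3  70. ]
208 [85 81 82] [635.  -47.3  64. ] [634.9 -45.4  70. ]
211 [85 81 79] [635.2 -48.8  66. ] [635.1 -47.6  70. ]
214 [66 61 61] [635.4 -50.6  67.5] [635.4 -49.7  70. ]
217 [76 74 74] [635.5 -50.9  72.9] [635.6 -51.9  70. ]
220 [100  97  95] [635.7 -52.2  75.1] [635.9 -54.1  70. ]
223 [108 109 114] [635.9 -53.9  76.4] [636.1 -56.3  70. ]
226 [107 111 114] [636.2 -56.1  76.2] [636.4 -58.5  70. ]
229 [99 95 96] [636.4 -58.1  76.6] [636.6 -60.7  70. ]
232 [109  88  68] [ 6.396e+02 -9.110e+01 -1.000e-01] [636.9 -62.9  70. ]
235 [111  90  69] [ 6.40e+02 -9.42e+01 -3.00e-01] [637.2 -65.2  70. ]
238 [112  92  72] [640.3 -96.6   1.2] [637.4 -67.4  70. ]
tcp (np.float64(250.35647686260873), np.float64(216.84678010319027)) grasp (np.float64(250.35468110435107), np.float64(226.15946341124433))
215 [[614.0, -77.0, -0.0], [650.0, -48.0, 73.0]]
221 [[618.0, -55.0, 75.0], [651.0, -51.0, 75.0]]
227 [[619.0, -59.0, 76.0], [648.0, -45.0, 103.0]]
233 [[621.0, -49.0, 111.0], [648.0, -46.0, 111.0]]
239 [[622.0, -48.0, 121.0], [647.0, -46.0, 120.0]]
245 [[622.0, -48.0, 128.0], [646.0, -45.0, 128.0]]
251 [[623.0, -48.0, 135.0], [646.0, -46.0, 134.0]]
257 [[623.0, -48.0, 141.0], [646.0, -46.0, 140.0]]
knob [628.5682062    4.31684775 112.08144948] [23.40906909 23.55854092  6.75472321] 1611
```

Run:
```python
from h import *
s=manip.read_state(); print(s['finger_gap'],s['finger_force'],s['eef_pos'],s['wrist_force'])
c=cam('wrist'); W=pts(c)
for v in range(206,240,3): print(v,[(u,W[v,u].round(0).tolist()) for u in (226,236,242,260,268)])
c=cam('scene'); W=pts(c); im=cv2.cvtColor(c['frame'],cv2.COLOR_RGB2BGR)
T=np.array(c['cam_to_world'])
def proj(p):
    q=T[:3,:3].T@(np.array(p)-T[:3,3]); return (q[0]/q[2]*c['f']+c['cx'],q[1]/q[2]*c['f']+c['cy'])
print(proj([637.8,-56.5,55.8]),proj([637.8,-56.5,100]),proj([636,-56,70]))
cv2.imwrite('pics/s3.png',cv2.resize(im[130:200,200:290],None,fx=7,fy=7,interpolation=2))
```

```text
7.965552382623118 0.0 [637.71047772 -56.4243354   55.53683164] [-0.04951331 -0.65427172  0.58750295]
206 [(226, [617.0, -67.0, 1.0]), (236, [626.0, -47.0, 63.0]), (242, [631.0, -47.0, 63.0]), (260, [643.0, -45.0, 64.0]), (268, [655.0, -63.0, 0.0])]
209 [(226, [617.0, -70.0, 1.0]), (236, [627.0, -49.0, 64.0]), (242, [631.0, -48.0, 65.0]), (260, [643.0, -46.0, 66.0]), (268, [655.0, -66.0, 1.0])]
212 [(226, [617.0, -74.0, 0.0]), (236, [627.0, -50.0, 66.0]), (242, [631.0, -50.0, 66.0]), (260, [644.0, -49.0, 66.0]), (268, [649.0, -48.0, 67.0])]
215 [(226, [620.0, -52.0, 71.0]), (236, [627.0, -51.0, 71.0]), (242, [631.0, -50.0, 71.0]), (260, [644.0, -49.0, 71.0]), (268, [649.0, -48.0, 71.0])]
218 [(226, [621.0, -53.0, 74.0]), (236, [627.0, -52.0, 74.0]), (242, [631.0, -51.0, 75.0]), (260, [644.0, -50.0, 74.0]), (268, [649.0, -50.0, 74.0])]
221 [(226, [621.0, -55.0, 75.0]), (236, [628.0, -54.0, 75.0]), (242, [632.0, -53.0, 77.0]), (260, [644.0, -52.0, 76.0]), (268, [649.0, -51.0, 76.0])]
224 [(226, [621.0, -56.0, 76.0]), (236, [628.0, -48.0, 97.0]), (242, [632.0, -55.0, 77.0]), (260, [642.0
[... 311 characters left out ...]
.0, 107.0]), (268, [647.0, -45.0, 107.0])]
233 [(226, [623.0, -48.0, 111.0]), (236, [629.0, -48.0, 111.0]), (242, [632.0, -49.0, 108.0]), (260, [642.0, -47.0, 109.0]), (268, [646.0, -45.0, 112.0])]
236 [(226, [623.0, -48.0, 116.0]), (236, [629.0, -47.0, 116.0]), (242, [632.0, -49.0, 112.0]), (260, [642.0, -48.0, 112.0]), (268, [646.0, -46.0, 115.0])]
239 [(226, [624.0, -48.0, 121.0]), (236, [629.0, -48.0, 119.0]), (242, [632.0, -48.0, 117.0]), (260, [642.0, -48.0, 116.0]), (268, [646.0, -46.0, 119.0])]
(np.float64(252.87880158380952), np.float64(176.02733074207924)) (np.float64(253.0961317452831), np.float64(164.68352236866124)) (np.float64(252.5660000770889), np.float64(172.58035293220456))
```

View pics/s3.png

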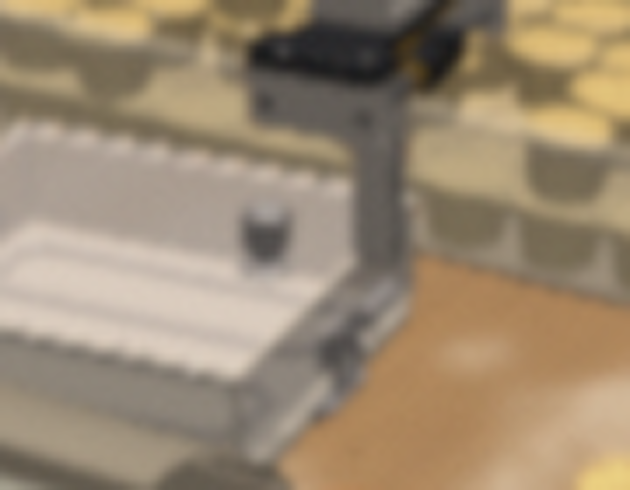

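Request:
servo_tool:
  motion:
    - [[0, 0, 0.06, 0, 0, 0, 0.4], [0, 0, 0.12, 0, 0, 0, 0.4], [0, 0, 0.18, 0, 0, 0, 0.4], [0, 0, 0.24, 0, 0, 0, 0.2], [0, 0, 0.24, 0, 0, 0, 0.2], [0, 0, 0.24, 0, 0, 0, 0.2], [0, 0, 0.24, 0, 0, 0, 0.2], [0, 0, 0.24, 0, 0, 0, 0.2]]

```text
clock: 4.3
eef_pos: [637.3, -56.4, 174.1]
eef_rot: [-3.14, -0.001, 1.689]
wrist_force: [0.2, -0.1, -0.2]
finger_gap: 61.9
finger_force: 0.0
```

Run:
```python
from h import *
s=manip.read_state(); print(s['finger_gap'],s['eef_pos'],s['eef_rot'])
c=cam('wrist'); W=pts(c); save(c,'w4.png')
T=np.array(c['cam_to_world']);R=T[:3,:3]; e=np.array(s['eef_pos'])
q=R.T@(e-T[:3,3]); print('tcp in cam',q)
m=(W[...,2]>120)&(np.abs(W[...,1]-e[1])<14)
P=W[m]; print(len(P))
for z in range(140,260,8):
    k=P[(P[:,2]>z)&(P[:,2]<z+8)]
    if len(k): print(z,k.min(0).round(0),k.max(0).round(0),len(k), 'left inner',k[k[:,0]<e[0]][:,0].max() if (k[:,0]<e[0]).any() else None)
c=cam('scene'); save(c,'s4.png')
T=np.array(c['cam_to_world'])
for dz in (0,40,97):
    q=T[:3,:3].T@(e+[0,0,dz]-T[:3,3]); print(dz,(q[0]/q[2]*c['f']+c['cx'],q[1]/q[2]*c['f']+c['cy']))
b=cv2.imread('pics/s4.png')[60:200,190:330]; cv2.imwrite('pics/s4c.png',cv2.resize(b,None,fx=4,fy=4,interpolation=2))
```

```text
61.949592259464126 [637.26302375 -56.36597847 174.10825105] [-3.13963177e+00 -5.46170558e-04  1.68943646e+00]
tcp in cam [-1.85487953e-01  1.67576581e+01  2.30128765e+02]
10827
212 [597. -68. 212.] [675. -42. 220.] 203 left inner 607.7339182218496
220 [594. -68. 220.] [676. -42. 228.] 297 left inner 607.6110226921458
228 [594. -68. 228.] [677. -42. 236.] 348 left inner 607.7863912216138
236 [594. -67. 236.] [678. -42. 244.] 403 left inner 607.7346458214244
244 [594. -68. 244.] [677. -42. 252.] 468 left inner 607.7900891862453
252 [594. -68. 252.] [679. -42. 260.] 545 left inner 607.8782104449988
0 (np.float64(253.3611512084047), np.float64(144.951745738081))
40 (np.float64(253.5721011038736), np.float64(133.86056868168868))
97 (np.float64(253.88283652612702), np.float64(117.52293751934641))
```

View pics/s4c.png

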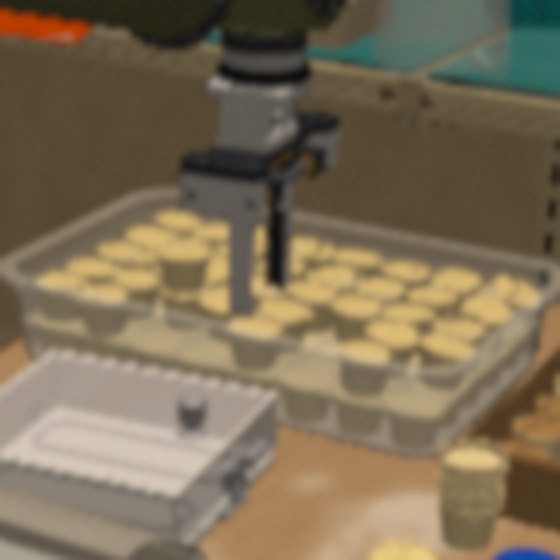

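Request:
servo_tool:
  motion:
    - [[0, 0, -0.06, 0, 0, 0, 0.4], [0, 0, -0.12, 0, 0, 0, 0.4], [0, 0, -0.18, 0, 0, 0, 0.4], [0, 0, -0.2, 0, 0, 0, 0.4], [0, 0, -0.22, 0, 0, 0, 0.4], [0, 0, -0.24, 0, 0, 0, 0.4], [0, 0, -0.26, 0, 0, 0, 0.4], [0, 0, -0.28, 0, 0, 0, 0.4], [0, 0, -0.3, 0, 0, 0, 0.4], [0, 0, -0.314, 0, 0, 0, 0.4]]

```text
clock: 5.4
eef_pos: [637.5, -56.4, 17.5]
eef_rot: [-3.141, -0.0, 1.689]
wrist_force: [-0.3, -0.4, -0.6]
finger_gap: 56.0
finger_force: 0.0
```

Request:
servo_tool:
  motion:
    - [[0, 0, 0, 0, 0, 0, 1], [0, 0, 0, 0, 0, 0, 1], [0, 0, 0, 0, 0, 0, 1], [0, 0, 0, 0, 0, 0, 1], [0, 0, 0, 0, 0, 0, 1], [0, 0, 0, 0, 0, 0, 1]]
  newtons: 12

```text
clock: 6.0
eef_pos: [636.3, -56.9, 18.7]
eef_rot: [-3.138, 0.0, 1.689]
wrist_force: [-12.6, -2.4, 6.0]
finger_gap: 35.9
finger_force: 12.0
```

Run:
```python
from h import *
s=manip.read_state(); print(s['finger_gap'],s['finger_force'],s['eef_pos'],s['wrist_force'])
c=cam('wrist'); W=pts(c); e=s['eef_pos']
m=(W[...,2]>20)&(np.abs(W[...,1]-e[1])<14)&((abs(W[...,0]-636)>20)&(abs(W[...,0]-636)<32)); print(np.sort(W[m][:,2])[:400:40])
```

```text
35.906819643734465 12.000538632273674 [636.25492695 -56.89468547  18.72329903] [-12.60133256  -2.43974261   5.9843006 ]
[57.96383334 63.00878335 65.56768289 67.62577417 69.59873378 71.27806039
 73.18094294 74.93143453 76.49920557 78.28368881]
```

Request:
servo_tool:
  motion:
    - [[-0.001, -0.013, -0.005, 0, 0, 0, 1], [0.0, -0.0256, -0.011, 0, 0, 0, 1], [0.002, -0.037, -0.019, 0, 0, 0, 1], [0.003, -0.047, -0.0286, 0, 0, 0, 1], [0.004, -0.057, -0.039, 0, 0, 0, 1], [0.005, -0.0645, -0.051, 0, 0, 0, 1], [0.006, -0.071, -0.0634, 0, 0, 0, 1], [0.0065, -0.0745, -0.073, 0, 0, 0, 1], [0.0065, -0.0745, -0.073, 0, 0, 0, 1], [0.0065, -0.0745, -0.073, 0, 0, 0, 1]]
  newtons: 12

```text
clock: 7.05
eef_pos: [640.9, -93.9, -18.3]
eef_rot: [-3.141, 0.0, 1.689]
wrist_force: [-0.8, -4.6, 0.1]
finger_gap: 36.0
finger_force: 12.0
```

Request:
servo_tool:
  motion:
    - [[0, 0, 0, 0, 0, 0, 0.3], [0, 0, 0, 0, 0, 0, 0.3], [0, 0, 0, 0, 0, 0, 0.3], [0, 0, 0, 0, 0, 0, 0.3], [0, 0, 0.04, 0, 0, 0, 0.3], [0, 0, 0.1, 0, 0, 0, 0.5], [0, 0, 0.18, 0, 0, 0, 0.5], [0, 0, 0.26, 0, 0, 0, 0.5], [0, 0, 0.32, 0, 0, 0, 0.5]]

```text
clock: 7.95
eef_pos: [641.4, -93.6, 144.9]
eef_rot: [3.139, 0.001, 1.689]
wrist_force: [-1.0, 0.4, 0.4]
finger_gap: 47.0
finger_force: 0.0
```

Run:
```python
from h import *
s=manip.read_state(); print(s['finger_gap'],s['eef_pos'],s['eef_rot'])
c=cam('wrist'); W=pts(c); save(c,'w5.png')
k=W[80:300,180:330].reshape(-1,3); k=k[(k[:,2]>104)&(k[:,2]<118)&(k[:,1]>-30)]; print('knob',k.mean(0),np.ptp(k,axis=0),len(k))
k=W.reshape(-1,3); k=k[(k[:,2]>26)&(k[:,2]<90)&(k[:,1]<-44)&(abs(k[:,0]-636)<22)&(k[:,1]>-140)];
for z in range(26,90,8):
    q=k[(k[:,2]>=z)&(k[:,2]<z+8)]; print(z,len(q),q.mean(0).round(0) if len(q) else '')
```

```text
46.96891962099597 [641.35963848 -93.64177023 144.87880439] [3.13927179e+00 6.43724471e-04 1.68948784e+00]
knob [629.26896526  -1.01495894 112.08048305] [22.73032619 13.20910836 10.82888845] 412
26 180 [636. -55.  30.]
34 868 [639. -80.  40.]
42 75 [642. -87.  43.]
50 21 [635. -46.  53.]
58 0 
66 0 
74 0 
82 0
```

View pics/w5.png

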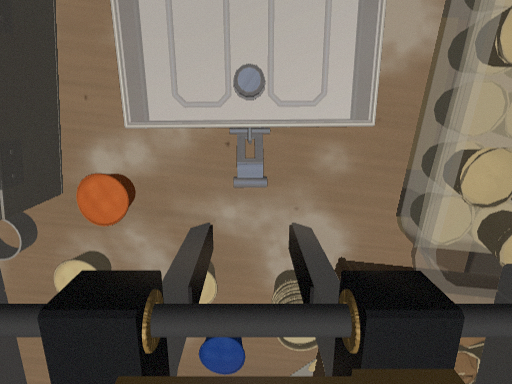

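Request:
servo_tool:
  motion:
    - [[-0.01, 0.08, 0, 0, 0, 0, 0.5], [-0.02, 0.16, 0, 0, 0, 0, 0.5], [-0.023, 0.195, -0.02, 0, 0, 0.001, 0.5], [-0.023, 0.195, -0.08, 0, 0, 0.002, 0.5], [-0.023, 0.195, -0.13, 0, 0, 0.002, 0.5], [-0.023, 0.195, -0.16, 0, 0, 0.002, 0.5], [-0.023, 0.195, -0.18, 0, 0, 0.002, 0.5], [-0.023, 0.195, -0.19, 0, 0, 0.002, 0.5], [-0.023, 0.195, -0.198, 0, 0, 0.002, 0.5], [-0.023, 0.195, -0.198, 0, 0, 0.002, 0.5]]

```text
clock: 9.0
eef_pos: [629.6, 3.6, 43.2]
eef_rot: [3.141, 0.0, 1.695]
wrist_force: [0.3, 0.9, -0.3]
finger_gap: 46.8
finger_force: 0.0
```

Request:
servo_tool:
  motion:
    - [[0, 0, 0, 0, 0, 0, 1], [0, 0, 0, 0, 0, 0, 1], [0, 0, 0, 0, 0, 0, 1], [0, 0, 0, 0, 0, 0, 1], [0, 0, 0, 0, 0, 0, 1], [0, 0, 0, 0, 0, 0, 1]]
  newtons: 25

```text
clock: 9.6
eef_pos: [628.4, 3.6, 43.3]
eef_rot: [-3.139, -0.0, 1.696]
wrist_force: [-10.1, -1.3, 6.7]
finger_gap: 23.7
finger_force: 25.0
```

Request:
servo_tool:
  motion:
    - [[-0.005, 0.018, 0.039, 0, 0, 0, 1], [-0.008, 0.04, 0.076, 0, 0, 0, 1], [-0.011, 0.0655, 0.111, 0, 0, 0, 1], [-0.015, 0.0944, 0.143, 0, 0, 0, 1], [-0.019, 0.126, 0.172, 0, 0, 0, 1], [-0.023, 0.161, 0.197, 0, 0, 0, 1], [-0.028, 0.198, 0.219, 0, 0, 0, 1], [-0.033, 0.2365, 0.237, 0, 0, 0, 1], [-0.038, 0.277, 0.252, 0, 0, 0, 1], [-0.043, 0.3186, 0.262, 0, 0, 0, 1]]
  newtons: 25

```text
clock: 10.6
eef_pos: [607.9, 164.1, 174.7]
eef_rot: [3.141, 0.0, 1.696]
wrist_force: [6.1, -1.5, -5.6]
finger_gap: 23.1
finger_force: 25.0
```

Request:
servo_tool:
  motion:
    - [[-0.005, 0.0425, 0.006, 0, 0, 0, 1], [-0.011, 0.0853, 0.007, 0, 0, 0, 1], [-0.016, 0.128, 0.004, 0, 0, 0, 1], [-0.0215, 0.17, -0.003, 0, 0, 0, 1], [-0.027, 0.2117, -0.014, 0, 0, 0, 1], [-0.032, 0.2516, -0.03, 0, 0, 0, 1], [-0.0367, 0.29, -0.049, 0, 0, 0, 1], [-0.039, 0.308, -0.06, 0, 0, 0, 1], [-0.039, 0.308, -0.06, 0, 0, 0, 1], [-0.039, 0.308, -0.06, 0, 0, 0, 1]]
  newtons: 25

```text
clock: 11.6
eef_pos: [588.1, 319.7, 145.4]
eef_rot: [3.139, -0.003, 1.697]
wrist_force: [-0.4, 7.5, 7.5]
finger_gap: 23.1
finger_force: 25.0
```

Request:
servo_tool:
  motion:
    - [[0, 0, 0, 0, 0, 0, 0.4], [0, 0, 0, 0, 0, 0, 0.4], [0, 0, 0, 0, 0, 0, 0.4], [0, 0, 0, 0, 0, 0, 0.4], [0, 0, 0.06, 0, 0, 0, 0.4], [0, 0, 0.14, 0, 0, 0, 0.4], [0, 0, 0.22, 0, 0, 0, 0.3], [0, 0, 0.3, 0, 0, 0, 0.2], [0, 0, 0.3, 0, 0, 0, 0.2]]

```text
clock: 12.5
eef_pos: [589.5, 317.5, 300.3]
eef_rot: [3.133, -0.003, 1.695]
wrist_force: [-0.1, 0.2, -0.8]
finger_gap: 74.5
finger_force: 0.0
```

Request:
servo_tool:
  motion:
    - [[0, -0.1, 0, 0, 0, 0, 0.2], [0, -0.2, 0, 0, 0, 0, 0.2], [0, -0.3, 0, 0, 0, 0, 0.2], [0, -0.4, 0, 0, 0, 0, 0.2], [0, -0.5, 0, 0, 0, 0, 0.2], [0, -0.6, 0, 0, 0, 0, 0.2], [0, -0.7, 0, 0, 0, 0, 0.2], [0, -0.8, -0.05, 0, 0, 0, 0.2], [0, -0.9, -0.1, 0, 0, 0, 0.2], [0, -0.96, -0.14, 0, 0, 0, 0.2]]

```text
clock: 13.5
eef_pos: [587.9, -165.1, 222.8]
eef_rot: [3.142, 0.0, 1.695]
wrist_force: [1.0, 0.9, 0.4]
finger_gap: 75.0
finger_force: 0.0
```

```bash
cat >> h.py <<'E'
def cups(c,W=None,verbose=True):
    hsv=cv2.cvtColor(c['frame'],cv2.COLOR_RGB2HSV); W=pts(c) if W is None else W
    m=((hsv[...,0]>17)&(hsv[...,0]<28)&(hsv[...,1]>70)&(hsv[...,2]>120)&(W[...,2]>25)&(W[...,2]<75)&(W[...,0]<720)&(W[...,0]>380)&(W[...,1]>-520)&(W[...,1]<240)).astype(np.uint8)
    n,l,st,ce=cv2.connectedComponentsWithStats(m); out=[]
    for i in range(1,n):
        if st[i,4]>60:
            z=np.median(W[l==i][:,2]); P=onz(c,*ce[i],z)
            out.append((ce[i].round(1).tolist(),st[i,2:].tolist(),P.round(1).tolist()))
    return out
E
python3 - <<'E'
from h import *
s=manip.read_state(); print(s['finger_gap'],s['eef_pos'],s['clock'])
c=cam('top'); save(c,'t6.png'); W=pts(c)
for o in cups(c,W): print('top',o)
c=cam('wrist');save(c,'w6.png')
for o in cups(c): print('wrist',o)
a=cv2.imread('pics/t6.png')[90:300,90:400]; cv2.imwrite('pics/t6c.png',cv2.resize(a,None,fx=2,fy=2))
E
```

```text
74.98709349190437 [ 587.89533265 -165.10777914  222.83246874] 13.5
top ([290.7, 167.5], [13, 18, 123], [583.4, -235.5, 41.5])
top ([347.9, 173.1], [19, 17, 254], [570.1, -417.7, 41.6])
top ([347.8, 203.6], [19, 18, 265], [471.9, -415.9, 42.5])
top ([320.4, 205.1], [19, 18, 265], [465.2, -330.2, 41.1])
top ([289.9, 206.6], [19, 18, 270], [457.9, -234.8, 42.0])
wrist ([148.6, 206.1], [42, 42, 1378], [456.3, -231.9, 41.8])
wrist ([248.0, 211.3], [44, 40, 1390], [588.3, -223.5, 40.9])
wrist ([335.0, 213.6], [39, 19, 249], [698.8, -207.7, 56.9])
wrist ([137.5, 261.8], [16, 21, 124], [443.5, -315.9, 40.6])
wrist ([220.0, 342.1], [35, 11, 280], [570.6, -434.5, 40.3])
```

View pics/t6c.png

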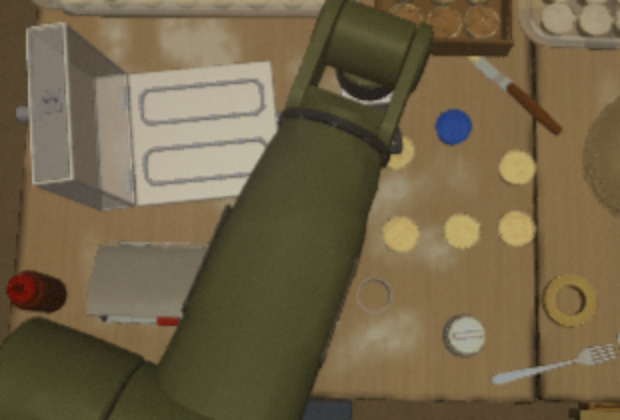

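Request:
servo_tool:
  motion:
    - [[0.001, -0.06, 0, 0, 0, 0, 0.2], [0.001, -0.118, 0, 0, 0, 0, 0.2], [0.001, -0.118, -0.1, 0, 0, 0, 0.2], [0.001, -0.118, -0.2, 0, 0, 0, 0.2], [0.001, -0.118, -0.3, 0, 0, 0, 0.2], [0.001, -0.118, -0.37, 0, 0, 0, 0.2], [0.001, -0.118, -0.42, 0, 0, 0, 0.2], [0.001, -0.118, -0.46, 0, 0, 0, 0.2], [0.001, -0.118, -0.48, 0, 0, 0, 0.2], [0.001, -0.118, -0.482, 0, 0, 0, 0.2]]

```text
clock: 14.6
eef_pos: [588.6, -221.3, -17.9]
eef_rot: [-3.14, -0.001, 1.696]
wrist_force: [-0.5, -0.7, 0.7]
finger_gap: 74.8
finger_force: 0.0
```

Request:
servo_tool:
  motion:
    - [[0, 0, 0, 0, 0, 0, 1], [0, 0, 0, 0, 0, 0, 1], [0, 0, 0, 0, 0, 0, 1], [0, 0, 0, 0, 0, 0, 1], [0, 0, 0, 0, 0, 0, 1]]
  newtons: 10

```text
clock: 15.1
eef_pos: [589.5, -222.2, -15.9]
eef_rot: [3.14, 0.001, 1.696]
wrist_force: [-1.7, 0.5, 6.6]
finger_gap: 57.4
finger_force: 10.0
```

Request:
servo_tool:
  motion:
    - [[0, 0, 0.06, 0, 0, 0, 1], [0, 0, 0.14, 0, 0, 0, 1], [0, 0.03, 0.22, 0, 0, 0, 1], [0.02, 0.12, 0.24, 0, 0, 0, 1], [0.04, 0.21, 0.24, 0, 0, 0, 1], [0.06, 0.3, 0.24, 0, 0, 0, 1], [0.08, 0.39, 0.24, 0, 0, 0, 1], [0.1, 0.48, 0.24, 0, 0, 0, 1], [0.12, 0.57, 0.24, 0, 0, 0, 1], [0.14, 0.66, 0.24, 0, 0, 0, 1]]

```text
clock: 16.1
eef_pos: [659.0, 110.0, 103.1]
eef_rot: [3.141, -0.0, 1.696]
wrist_force: [0.3, -0.8, -1.4]
finger_gap: 57.7
finger_force: 10.0
```

Run:
```python
from h import *
s=manip.read_state(); print(s['finger_gap'],s['finger_force'],s['eef_pos'],s['clock'])
c=cam('wrist'); W=pts(c); save(c,'w7.png')
g=cv2.cvtColor(c['frame'],cv2.COLOR_RGB2GRAY); bl=cv2.GaussianBlur(g,(0,0),8)
m=((g.astype(int)-bl<-5)&(W[...,2]>10)&(W[...,2]<34)).astype(np.uint8)
n,l,st,ce=cv2.connectedComponentsWithStats(m)
for i in range(1,n):
    if st[i,4]>200:
        v,u=np.where(l==i); P=np.array([onz(c,a,b,21)[:2] for a,b in zip(u,v)],np.float32); r=cv2.minAreaRect(P); print(st[i],np.round(r[0],1),np.round(r[1],1),round(r[2],2))
```

```text
57.667677583526526 9.999454636126757 [658.99823597 110.00963989 103.13586152] 16.1
[ 387    0   67  260 1192] [811.4 175. ] [  4.9 245. ] 1.14
[ 80  11 241   6 885] [596.5 260.5] [207.6   3.9] 7.09
[  68   12  259   76 2002] [598.3 230.9] [226.8  61.4] 7.09
[   0   52   27  240 1517] [425.7  87.2] [241.3  11.6] 89.46
[ 117  104   74  168 2295] [566.4  94.5] [ 63.4 171.7] 7.31
[ 224  104   67  116 1746] [662.4 135.9] [ 63.9 113.8] 8.09
```

View pics/w7.png

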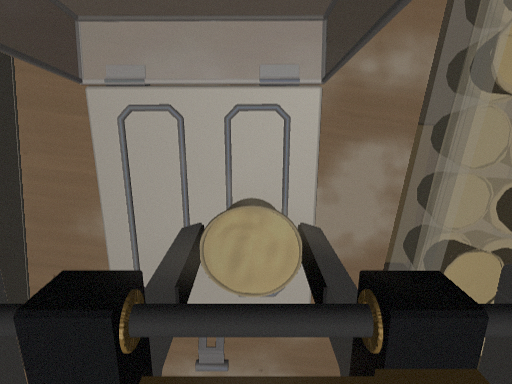

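Request:
servo_tool:
  motion:
    - [[0, 0.05, 0, 0, 0, 0, 1], [0.001, 0.1, 0, 0, 0, 0, 1], [0.001, 0.1, -0.05, 0, 0, 0, 1], [0.001, 0.1, -0.1, 0, 0, 0, 1], [0.001, 0.1, -0.14, 0, 0, 0, 1], [0.001, 0.1, -0.17, 0, 0, 0, 1], [0.001, 0.1, -0.19, 0, 0, 0, 1], [0.001, 0.1, -0.2, 0, 0, 0, 1], [0.001, 0.1, -0.203, 0, 0, 0, 1], [0.001, 0.1, -0.203, 0, 0, 0, 1]]

```text
clock: 17.15
eef_pos: [659.9, 158.3, 2.4]
eef_rot: [3.14, -0.0, 1.696]
wrist_force: [-1.6, 0.8, 2.2]
finger_gap: 57.6
finger_force: 10.0
```

Request:
servo_tool:
  motion:
    - [[0, 0, 0, 0, 0, 0, 0.2], [0, 0, 0, 0, 0, 0, 0.2], [0, 0, 0, 0, 0, 0, 0.2], [0, 0, 0.02, 0, 0, 0, 0.2], [0, 0, 0.06, 0, 0, 0, 0.2], [0, 0, 0.14, 0, 0, 0, 0.2], [0, -0.05, 0.22, 0, 0, 0, 0.2], [-0.03, -0.14, 0.25, 0, 0, 0, 0.2], [-0.06, -0.23, 0.25, 0, 0, 0, 0.2], [-0.09, -0.32, 0.25, 0, 0, 0, 0.2]]

```text
clock: 18.15
eef_pos: [614.0, -3.4, 128.0]
eef_rot: [3.14, 0.0, 1.696]
wrist_force: [0.9, -0.3, -0.1]
finger_gap: 75.2
finger_force: 0.0
```

Run:
```python
from h import *
s=manip.read_state(); print(s['finger_gap'],s['eef_pos'],s['clock'])
for n in ('top','wrist'):
    c=cam(n)
    for o in cups(c): print(n,o)
```

```text
75.21866312794486 [613.95294382  -3.4073837  127.95484343] 18.15
top ([165.8, 138.7], [14, 19, 181], [662.0, 162.5, 59.3])
top ([348.0, 173.1], [19, 17, 253], [570.1, -417.7, 41.4])
top ([347.8, 203.6], [19, 18, 266], [471.9, -416.1, 42.2])
top ([320.4, 205.1], [19, 18, 266], [465.2, -330.2, 40.9])
top ([289.9, 206.6], [19, 18, 270], [457.8, -234.7, 42.7])
wrist ([332.5, 17.2], [71, 41, 2295], [661.8, 148.0, 59.6])
```

Request:
servo_tool:
  motion:
    - [[-0.055, -0.08, 0, 0, 0, 0, 0.2], [-0.11, -0.16, 0, 0, 0, 0, 0.2], [-0.165, -0.24, 0, 0, 0, 0, 0.2], [-0.22, -0.32, 0, 0, 0, 0, 0.2], [-0.275, -0.4, 0, 0, 0, 0, 0.2], [-0.314, -0.459, 0, 0, 0, 0, 0.2], [-0.314, -0.459, -0.06, 0, 0, 0, 0.2], [-0.314, -0.459, -0.14, 0, 0, 0, 0.2], [-0.314, -0.459, -0.2, 0, 0, 0, 0.2], [-0.314, -0.459, -0.25, 0, 0, 0, 0.2]]

```text
clock: 19.25
eef_pos: [457.5, -231.1, 0.5]
eef_rot: [-3.141, -0.0, 1.696]
wrist_force: [1.2, 0.1, -0.2]
finger_gap: 75.2
finger_force: 0.0
```

Request:
servo_tool:
  motion:
    - [[0, 0, -0.02, 0, 0, 0, 0.2], [0, 0, -0.036, 0, 0, 0, 0.2], [0, 0, -0.042, 0, 0, 0, 0.2], [0, 0, -0.042, 0, 0, 0, 0.2], [0, 0, -0.042, 0, 0, 0, 1], [0, 0, -0.042, 0, 0, 0, 1], [0, 0, -0.042, 0, 0, 0, 1], [0, 0, -0.042, 0, 0, 0, 1], [0, 0, -0.042, 0, 0, 0, 1]]
  newtons: 10

```text
clock: 20.15
eef_pos: [457.7, -231.6, -19.1]
eef_rot: [3.141, 0.0, 1.696]
wrist_force: [-1.8, 0.4, 5.9]
finger_gap: 54.8
finger_force: 10.0
```

Request:
servo_tool:
  motion:
    - [[0, 0, 0.06, 0, 0, 0, 1], [0, 0, 0.14, 0, 0, 0, 1], [0.01, 0.015, 0.23, 0, 0, 0, 1], [0.06, 0.094, 0.24, 0, 0, 0, 1], [0.11, 0.172, 0.24, 0, 0, 0, 1], [0.16, 0.25, 0.24, 0, 0, 0, 1], [0.21, 0.33, 0.24, 0, 0, 0, 1], [0.26, 0.407, 0.24, 0, 0, 0, 1], [0.31, 0.485, 0.24, 0, 0, 0, 1], [0.36, 0.564, 0.24, 0, 0, 0, 1]]

```text
clock: 21.15
eef_pos: [638.0, 52.4, 100.2]
eef_rot: [-3.141, -0.0, 1.696]
wrist_force: [0.2, -1.2, 0.1]
finger_gap: 55.3
finger_force: 10.0
```

Run:
```python
from h import *
s=manip.read_state(); e=s['eef_pos'];print(s['finger_gap'],s['finger_force'],e,s['clock'])
c=cam('wrist'); W=pts(c)
hsv=cv2.cvtColor(c['frame'],cv2.COLOR_RGB2HSV)
m=(hsv[...,0]>17)&(hsv[...,0]<28)&(hsv[...,1]>70)&(hsv[...,2]>120)&(W[...,2]>130)
z=np.median(W[m][:,2]); v,u=np.where(m); print(m.sum(),z,onz(c,u.mean(),v.mean(),z),W[m].min(0),W[m].max(0))
```

```text
55.30039613427921 9.99923413291981 [638.01893572  52.41613682 100.18377392] 21.15
7375 161.1595669895608 [637.85550093  52.38118327 161.15956699] [605.88843639  21.49665856 152.32595266] [666.0684321   85.66679858 258.95138779]
```

Request:
servo_tool:
  motion:
    - [[0.03, 0.04, 0, 0, 0, 0, 1], [0.059, 0.0865, 0, 0, 0, 0, 1], [0.059, 0.0865, -0.05, 0, 0, 0, 1], [0.059, 0.0865, -0.1, 0, 0, 0, 1], [0.059, 0.0865, -0.14, 0, 0, 0, 1], [0.059, 0.0865, -0.17, 0, 0, 0, 1], [0.059, 0.0865, -0.19, 0, 0, 0, 1], [0.059, 0.0865, -0.198, 0, 0, 0, 1], [0.059, 0.0865, -0.2, 0, 0, 0, 1], [0.059, 0.0865, -0.2, 0, 0, 0, 1]]

```text
clock: 22.2
eef_pos: [667.3, 93.8, 1.2]
eef_rot: [3.141, 0.0, 1.696]
wrist_force: [0.1, -0.1, -0.6]
finger_gap: 54.7
finger_force: 10.0
```

Request:
servo_tool:
  motion:
    - [[0, 0, 0, 0, 0, 0, 0.2], [0, 0, 0, 0, 0, 0, 0.2], [0, 0, 0, 0, 0, 0, 0.2], [0, 0, 0.02, 0, 0, 0, 0.2], [0, 0, 0.06, 0, 0, 0, 0.2], [0, 0, 0.14, 0, 0, 0, 0.2], [-0.02, -0.03, 0.22, 0, 0, 0, 0.2], [-0.06, -0.11, 0.25, 0, 0, 0, 0.2], [-0.1, -0.19, 0.25, 0, 0, 0, 0.2], [-0.14, -0.27, 0.25, 0, 0, 0, 0.2]]

```text
clock: 23.2
eef_pos: [596.3, -42.3, 127.0]
eef_rot: [3.14, 0.001, 1.696]
wrist_force: [0.1, -0.7, -0.9]
finger_gap: 75.4
finger_force: 0.0
```

Run:
```python
from h import *
s=manip.read_state(); print(s['finger_gap'],s['eef_pos'],s['clock'])
for n in ('top','wrist'):
    c=cam(n); save(c,n+'8.png')
    for o in cups(c): print(n,o)
```

```text
75.37374992785665 [596.30234434 -42.33124064 127.02353956] 23.2
top ([289.4, 132.5], [19, 12, 62], [693.1, -228.7, 59.2])
top ([184.7, 136.4], [11, 17, 121], [671.0, 103.3, 59.4])
top ([167.8, 138.9], [18, 18, 244], [661.4, 156.2, 59.2])
top ([348.0, 173.1], [19, 17, 255], [570.2, -417.8, 41.1])
top ([347.8, 203.6], [19, 18, 267], [471.9, -415.9, 42.6])
top ([320.3, 205.1], [19, 18, 264], [465.2, -330.0, 41.0])
wrist ([356.7, 42.6], [67, 76, 3871], [666.9, 93.1, 60.2])
```

Request:
servo_tool:
  motion:
    - [[-0.038, -0.082, 0, 0, 0, 0, 0.2], [-0.076, -0.164, 0, 0, 0, 0, 0.2], [-0.114, -0.246, 0, 0, 0, 0, 0.2], [-0.152, -0.328, 0, 0, 0, 0, 0.2], [-0.19, -0.41, 0, 0, 0, 0, 0.2], [-0.228, -0.492, 0, 0, 0, 0, 0.2], [-0.262, -0.569, 0, 0, 0, 0, 0.2], [-0.262, -0.569, -0.06, 0, 0, 0, 0.2], [-0.262, -0.569, -0.14, 0, 0, 0, 0.2], [-0.262, -0.569, -0.2, 0, 0, 0, 0.2]]

```text
clock: 24.3
eef_pos: [465.8, -325.5, 24.2]
eef_rot: [-3.141, -0.0, 1.695]
wrist_force: [0.2, -1.2, 0.0]
finger_gap: 75.6
finger_force: 0.0
```

Request:
servo_tool:
  motion:
    - [[0, 0, -0.04, 0, 0, 0, 0.2], [0, 0, -0.07, 0, 0, 0, 0.2], [0, 0, -0.085, 0, 0, 0, 0.2], [0, 0, -0.09, 0, 0, 0, 0.2], [0, 0, -0.09, 0, 0, 0, 0.2], [0, 0, -0.09, 0, 0, 0, 1], [0, 0, -0.09, 0, 0, 0, 1], [0, 0, -0.09, 0, 0, 0, 1], [0, 0, -0.09, 0, 0, 0, 1], [0, 0, -0.09, 0, 0, 0, 1]]
  newtons: 10

```text
clock: 25.3
eef_pos: [466.1, -325.9, -19.1]
eef_rot: [3.141, 0.001, 1.696]
wrist_force: [-1.7, 0.1, 5.8]
finger_gap: 55.6
finger_force: 10.0
```

Request:
servo_tool:
  motion:
    - [[0, 0, 0.06, 0, 0, 0, 1], [0, 0, 0.14, 0, 0, 0, 1], [0.01, 0.017, 0.23, 0, 0, 0, 1], [0.058, 0.099, 0.24, 0, 0, 0, 1], [0.106, 0.181, 0.24, 0, 0, 0, 1], [0.154, 0.263, 0.24, 0, 0, 0, 1], [0.202, 0.345, 0.24, 0, 0, 0, 1], [0.25, 0.427, 0.24, 0, 0, 0, 1], [0.298, 0.509, 0.24, 0, 0, 0, 1], [0.346, 0.591, 0.24, 0, 0, 0, 1]]

```text
clock: 26.3
eef_pos: [639.5, -28.2, 100.2]
eef_rot: [-3.141, -0.0, 1.696]
wrist_force: [0.1, -0.1, 0.4]
finger_gap: 55.4
finger_force: 10.0
```

```bash
cat >> h.py <<'E'
def held():
    s=manip.read_state(); e=s['eef_pos'];print(s['finger_gap'],s['finger_force'],e,s['clock'])
    c=cam('wrist'); W=pts(c); hsv=cv2.cvtColor(c['frame'],cv2.COLOR_RGB2HSV)
    m=(hsv[...,0]>17)&(hsv[...,0]<28)&(hsv[...,1]>70)&(hsv[...,2]>120)&(W[...,2]>130)&(abs(W[...,0]-e[0])<35)&(abs(W[...,1]-e[1])<35)
    z=np.median(W[m][:,2]); v,u=np.where(m); print(m.sum(),z,onz(c,u.mean(),v.mean(),z)-e)
E
python3 -c "
from h import *
held()"
```

```text
55.37081059276219 9.999253177084029 [639.5243342  -28.19240733 100.23365789] 26.3
7410 159.72120227947516 [ 0.33846602 -1.90876746 59.48754439]
```

Request:
servo_tool:
  motion:
    - [[0.036, 0.06, 0, 0, 0, 0, 1], [0.072, 0.122, 0, 0, 0, 0, 1], [0.072, 0.122, -0.05, 0, 0, 0, 1], [0.072, 0.122, -0.1, 0, 0, 0, 1], [0.072, 0.122, -0.14, 0, 0, 0, 1], [0.072, 0.122, -0.17, 0, 0, 0, 1], [0.072, 0.122, -0.19, 0, 0, 0, 1], [0.072, 0.122, -0.198, 0, 0, 0, 1], [0.072, 0.122, -0.2, 0, 0, 0, 1], [0.072, 0.122, -0.2, 0, 0, 0, 1]]

```text
clock: 27.35
eef_pos: [675.4, 30.8, 1.2]
eef_rot: [3.14, 0.0, 1.696]
wrist_force: [-0.3, -0.0, -0.6]
finger_gap: 55.6
finger_force: 10.0
```

Request:
servo_tool:
  motion:
    - [[0, 0, 0, 0, 0, 0, 0.2], [0, 0, 0, 0, 0, 0, 0.2], [0, 0, 0, 0, 0, 0, 0.2], [0, 0, 0.02, 0, 0, 0, 0.2], [0, 0, 0.06, 0, 0, 0, 0.2], [0, 0, 0.14, 0, 0, 0, 0.2], [-0.02, -0.03, 0.22, 0, 0, 0, 0.2], [-0.05, -0.11, 0.25, 0, 0, 0, 0.2], [-0.08, -0.19, 0.25, 0, 0, 0, 0.2], [-0.11, -0.27, 0.25, 0, 0, 0, 0.2]]

```text
clock: 28.35
eef_pos: [619.6, -105.4, 127.2]
eef_rot: [3.14, 0.001, 1.696]
wrist_force: [1.0, -0.4, -0.4]
finger_gap: 75.0
finger_force: 0.0
```

Run:
```python
from h import *
s=manip.read_state(); print(s['finger_gap'],s['eef_pos'],s['clock'])
for n in ('top','wrist'):
    c=cam(n); save(c,n+'9.png')
    for o in cups(c): print(n,o)
```

```text
75.03003175113962 [ 619.5591013  -105.40623495  127.16695303] 28.35
top ([206.8, 134.6], [15, 17, 183], [679.1, 33.5, 59.2])
top ([188.6, 137.3], [18, 18, 251], [668.2, 90.6, 60.3])
top ([167.8, 139.0], [18, 18, 245], [661.4, 156.2, 59.0])
top ([348.0, 173.1], [19, 17, 255], [570.2, -417.9, 41.0])
top ([347.8, 203.6], [19, 18, 267], [471.9, -416.0, 42.4])
wrist ([339.0, 40.2], [67, 76, 3906], [675.8, 29.9, 58.8])
wrist ([303.4, 295.6], [21, 16, 83], [687.3, -217.4, 54.2])
```

Request:
servo_tool:
  motion:
    - [[-0.042, -0.088, 0, 0, 0, 0, 0.2], [-0.084, -0.176, 0, 0, 0, 0, 0.2], [-0.126, -0.264, 0, 0, 0, 0, 0.2], [-0.168, -0.352, 0, 0, 0, 0, 0.2], [-0.21, -0.44, 0, 0, 0, 0, 0.2], [-0.252, -0.528, 0, 0, 0, 0, 0.2], [-0.295, -0.619, 0, 0, 0, 0, 0.2], [-0.295, -0.619, -0.06, 0, 0, 0, 0.2], [-0.295, -0.619, -0.14, 0, 0, 0, 0.2], [-0.295, -0.619, -0.2, 0, 0, 0, 0.2]]

```text
clock: 29.45
eef_pos: [472.2, -413.4, 24.1]
eef_rot: [-3.141, -0.0, 1.695]
wrist_force: [0.3, 0.4, -0.0]
finger_gap: 75.3
finger_force: 0.0
```

Request:
servo_tool:
  motion:
    - [[0, 0, -0.04, 0, 0, 0, 0.2], [0, 0, -0.07, 0, 0, 0, 0.2], [0, 0, -0.085, 0, 0, 0, 0.2], [0, 0, -0.09, 0, 0, 0, 0.2], [0, 0, -0.09, 0, 0, 0, 0.2], [0, 0, -0.09, 0, 0, 0, 1], [0, 0, -0.09, 0, 0, 0, 1], [0, 0, -0.09, 0, 0, 0, 1], [0, 0, -0.09, 0, 0, 0, 1], [0, 0, -0.09, 0, 0, 0, 1]]
  newtons: 10

```text
clock: 30.45
eef_pos: [472.6, -413.9, -19.0]
eef_rot: [3.141, 0.001, 1.696]
wrist_force: [-2.1, -0.4, 4.9]
finger_gap: 55.5
finger_force: 10.0
```

Request:
servo_tool:
  motion:
    - [[0, 0, 0.06, 0, 0, 0, 1], [0, 0, 0.14, 0, 0, 0, 1], [0.003, 0.02, 0.23, 0, 0, 0, 1], [0.018, 0.117, 0.24, 0, 0, 0, 1], [0.033, 0.214, 0.24, 0, 0, 0, 1], [0.048, 0.311, 0.24, 0, 0, 0, 1], [0.063, 0.408, 0.24, 0, 0, 0, 1], [0.078, 0.505, 0.24, 0, 0, 0, 1], [0.093, 0.602, 0.24, 0, 0, 0, 1], [0.108, 0.7, 0.24, 0, 0, 0, 1]]

```text
clock: 31.45
eef_pos: [526.3, -61.7, 100.4]
eef_rot: [-3.142, -0.0, 1.695]
wrist_force: [0.5, -0.2, -1.6]
finger_gap: 55.6
finger_force: 10.0
```

Request:
servo_tool:
  motion:
    - [[0.014, 0.09, 0, 0, 0, 0, 1], [0.028, 0.18, 0, 0, 0, 0, 1], [0.042, 0.27, 0, 0, 0, 0, 1], [0.056, 0.35, 0, 0, 0, 0, 1], [0.068, 0.38, 0, 0, 0, 0, 1], [0.068, 0.38, 0, 0, 0, 0, 1]]

```text
clock: 32.05
eef_pos: [560.5, 127.9, 100.0]
eef_rot: [-3.141, -0.0, 1.698]
wrist_force: [0.3, -0.4, -1.0]
finger_gap: 55.2
finger_force: 10.0
```

```bash
python3 -c "
from h import *
held()"
```

```text
55.16427040939868 10.000066494103521 [560.52749067 127.92813507 100.00688241] 32.05
7356 160.75731636542656 [-0.34278702 -0.32991052 60.75043396]
```

Move +18 mm in y, lower, release, go back.

Request:
servo_tool:
  motion:
    - [[0, 0.036, 0, 0, 0, 0, 1], [0, 0.036, 0, 0, 0, 0, 1], [0, 0.036, -0.05, 0, 0, 0, 1], [0, 0.036, -0.1, 0, 0, 0, 1], [0, 0.036, -0.14, 0, 0, 0, 1], [0, 0.036, -0.17, 0, 0, 0, 1], [0, 0.036, -0.19, 0, 0, 0, 1], [0, 0.036, -0.198, 0, 0, 0, 1], [0, 0.036, -0.2, 0, 0, 0, 1], [0, 0.036, -0.2, 0, 0, 0, 1]]

```text
clock: 33.1
eef_pos: [560.9, 144.4, 1.1]
eef_rot: [3.141, -0.0, 1.696]
wrist_force: [0.0, -0.3, -0.4]
finger_gap: 55.3
finger_force: 10.0
```

Request:
servo_tool:
  motion:
    - [[0, 0, 0, 0, 0, 0, 0.2], [0, 0, 0, 0, 0, 0, 0.2], [0, 0, 0, 0, 0, 0, 0.2], [0, 0, 0.02, 0, 0, 0, 0.2], [0, 0, 0.06, 0, 0, 0, 0.2], [0, 0, 0.14, 0, 0, 0, 0.2], [0, -0.03, 0.22, 0, 0, 0, 0.2], [0, -0.12, 0.25, 0, 0, 0, 0.2], [0, -0.21, 0.25, 0, 0, 0, 0.2], [0, -0.3, 0.25, 0, 0, 0, 0.2]]

```text
clock: 34.1
eef_pos: [560.5, -7.1, 127.1]
eef_rot: [3.139, 0.0, 1.696]
wrist_force: [-0.1, 0.6, -0.2]
finger_gap: 75.1
finger_force: 0.0
```

Run:
```python
from h import *
s=manip.read_state(); print(s['finger_gap'],s['eef_pos'],s['clock'])
for n in ('top','wrist'):
    c=cam(n); save(c,n+'10.png')
    for o in cups(c): print(n,o)
```

```text
75.12666912111091 [560.54134883  -7.10553436 127.13211981] 34.1
top ([288.8, 132.6], [19, 12, 61], [692.7, -226.7, 60.0])
top ([167.5, 138.9], [18, 19, 238], [661.6, 157.1, 59.2])
top ([166.1, 169.5], [9, 17, 107], [562.2, 155.2, 60.0])
top ([348.0, 173.1], [19, 17, 254], [570.1, -417.9, 41.5])
wrist ([273.4, 21.2], [69, 50, 2793], [561.7, 135.3, 60.3])
wrist ([395.4, 18.9], [72, 45, 2555], [661.4, 149.4, 59.5])
wrist ([389.3, 81.5], [66, 70, 3525], [667.6, 101.0, 60.1])
wrist ([379.0, 163.2], [60, 62, 2834], [675.6, 30.0, 58.6])
```

Request:
servo_tool:
  motion:
    - [[0.002, -0.092, 0, 0, 0, 0, 0.2], [0.004, -0.184, 0, 0, 0, 0, 0.2], [0.006, -0.276, 0, 0, 0, 0, 0.2], [0.008, -0.368, 0, 0, 0, 0, 0.2], [0.01, -0.46, 0, 0, 0, 0, 0.2], [0.012, -0.552, 0, 0, 0, 0, 0.2], [0.015, -0.644, 0, 0, 0, 0, 0.2], [0.018, -0.736, 0, 0, 0, 0, 0.2], [0.019, -0.818, 0, 0, 0, 0, 0.2], [0.019, -0.818, -0.04, 0, 0, 0, 0.2]]

```text
clock: 35.2
eef_pos: [570.0, -419.5, 107.8]
eef_rot: [3.138, 0.004, 1.692]
wrist_force: [-0.4, 1.0, -0.2]
finger_gap: 75.3
finger_force: 0.0
```

Request:
servo_tool:
  motion:
    - [[0, 0, -0.08, 0, 0, 0, 0.2], [0, 0, -0.16, 0, 0, 0, 0.2], [0, 0, -0.21, 0, 0, 0, 0.2], [0, 0, -0.24, 0, 0, 0, 0.2], [0, 0, -0.25, 0, 0, 0, 0.2], [0, 0, -0.25, 0, 0, 0, 0.2], [0, 0, -0.25, 0, 0, 0, 1], [0, 0, -0.25, 0, 0, 0, 1], [0, 0, -0.25, 0, 0, 0, 1], [0, 0, -0.25, 0, 0, 0, 1]]
  newtons: 10

```text
clock: 36.2
eef_pos: [570.3, -415.0, -18.4]
eef_rot: [3.141, 0.001, 1.696]
wrist_force: [-1.5, 0.2, 5.8]
finger_gap: 55.2
finger_force: 10.0
```

Request:
servo_tool:
  motion:
    - [[0, 0, 0.06, 0, 0, 0, 1], [0, 0, 0.14, 0, 0, 0, 1], [0, 0.02, 0.23, 0, 0, 0, 1], [0, 0.117, 0.24, 0, 0, 0, 1], [0, 0.214, 0.24, 0, 0, 0, 1], [0, 0.311, 0.24, 0, 0, 0, 1], [0, 0.408, 0.24, 0, 0, 0, 1], [0, 0.505, 0.24, 0, 0, 0, 1], [0, 0.602, 0.24, 0, 0, 0, 1], [0, 0.7, 0.24, 0, 0, 0, 1]]

```text
clock: 37.2
eef_pos: [569.6, -62.8, 100.7]
eef_rot: [3.141, 0.0, 1.695]
wrist_force: [0.5, -0.0, -0.3]
finger_gap: 55.4
finger_force: 10.0
```

Request:
servo_tool:
  motion:
    - [[-0.001, 0.08, 0, 0, 0, 0, 1], [-0.002, 0.16, 0, 0, 0, 0, 1], [-0.003, 0.22, 0, 0, 0, 0, 1], [-0.003, 0.25, 0, 0, 0, 0, 1], [-0.003, 0.25, 0, 0, 0, 0, 1], [-0.003, 0.25, 0, 0, 0, 0, 1]]

```text
clock: 37.8
eef_pos: [568.5, 59.5, 100.4]
eef_rot: [-3.142, 0.0, 1.695]
wrist_force: [-0.2, 0.1, -1.0]
finger_gap: 55.2
finger_force: 10.0
```

```bash
python3 -c "
from h import *
held()
for o in cups(cam('wrist')): print(o)"
```

```text
55.23235213843851 9.99980719818268 [568.53056108  59.46817811 100.40410786] 37.8
7446 159.33327726241203 [-0.18438691 -1.74324778 58.9291694 ]
([379.5, 95.2], [73, 74, 4087], [659.8, 158.7, 59.1])
([253.3, 98.2], [70, 77, 4038], [560.5, 144.2, 59.9])
([373.1, 167.2], [67, 66, 3419], [667.4, 101.4, 60.0])
([363.9, 244.2], [62, 57, 2649], [675.5, 31.1, 58.5])
```

Request:
servo_tool:
  motion:
    - [[0, 0.048, 0, 0, 0, 0, 1], [0, 0.048, 0, 0, 0, 0, 1], [0, 0.048, -0.05, 0, 0, 0, 1], [0, 0.048, -0.1, 0, 0, 0, 1], [0, 0.048, -0.14, 0, 0, 0, 1], [0, 0.048, -0.17, 0, 0, 0, 1], [0, 0.048, -0.19, 0, 0, 0, 1], [0, 0.048, -0.198, 0, 0, 0, 1], [0, 0.048, -0.2, 0, 0, 0, 1], [0, 0.048, -0.2, 0, 0, 0, 1]]

```text
clock: 38.9
eef_pos: [568.9, 84.3, 1.1]
eef_rot: [3.141, 0.0, 1.696]
wrist_force: [-0.0, -0.6, -1.1]
finger_gap: 55.0
finger_force: 10.0
```

Request:
servo_tool:
  motion:
    - [[0, 0, 0, 0, 0, 0, 0.2], [0, 0, 0, 0, 0, 0, 0.2], [0, 0, 0, 0, 0, 0, 0.2], [0, 0, 0.02, 0, 0, 0, 0.2], [0, 0, 0.06, 0, 0, 0, 0.2], [0, 0, 0.14, 0, 0, 0, 0.2], [0.02, -0.04, 0.22, 0, 0, 0, 0.2], [0.05, -0.12, 0.3, 0, 0, 0, 0.2], [0.08, -0.2, 0.38, 0, 0, 0, 0.2], [0.11, -0.28, 0.42, 0, 0, 0, 0.2]]

```text
clock: 39.9
eef_pos: [619.8, -45.4, 207.5]
eef_rot: [3.138, 0.001, 1.697]
wrist_force: [-0.1, -0.0, 0.0]
finger_gap: 74.9
finger_force: 0.0
```

Run:
```python
from h import *
s=manip.read_state(); print(s['finger_gap'],s['eef_pos'],s['clock'])
for n in ('top','wrist'):
    c=cam(n); save(c,n+'11.png')
    for o in cups(c): print(n,o)
```

```text
74.92375106061051 [619.76641337 -45.42903125 207.5135371 ] 39.9
top ([169.9, 138.5], [24, 19, 301], [662.9, 149.8, 59.3])
top ([167.2, 168.9], [13, 18, 137], [564.1, 151.8, 60.3])
wrist ([213.8, 6.6], [47, 18, 581], [563.0, 124.2, 59.2])
wrist ([310.1, 5.2], [45, 14, 441], [664.0, 138.1, 58.8])
wrist ([308.3, 43.5], [52, 58, 2327], [668.1, 100.9, 60.2])
wrist ([215.8, 48.7], [51, 59, 2299], [568.8, 83.7, 58.8])
wrist ([304.3, 111.5], [49, 53, 1970], [675.9, 29.9, 58.7])
```

View pics/wrist11.png

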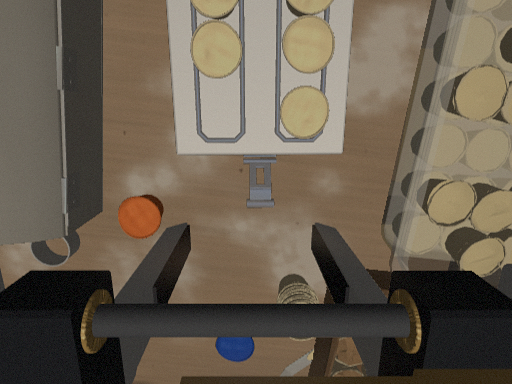

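Request:
servo_tool:
  motion:
    - [[0, 0, 0.09, 0, 0, 0, 0.4], [0, 0.01, 0.185, 0, 0, 0, 0.4], [-0.008, 0.1, 0.185, 0, 0, 0, 0.4], [-0.016, 0.19, 0.185, 0, 0, 0, 0.4], [-0.024, 0.28, 0.185, 0, 0, 0, 0.4], [-0.032, 0.37, 0.185, 0, 0, 0, 0.4], [-0.04, 0.46, 0.185, 0, 0, 0, 0.4], [-0.048, 0.55, 0.185, 0, 0, 0, 0.4], [-0.056, 0.64, 0.185, 0, 0, 0, 0.4], [-0.062, 0.73, 0.185, 0, 0, 0, 0.4]]

```text
clock: 41.0
eef_pos: [587.2, 322.5, 296.7]
eef_rot: [3.142, -0.0, 1.696]
wrist_force: [0.2, -1.0, 0.3]
finger_gap: 56.2
finger_force: 0.0
```

Request:
servo_tool:
  motion:
    - [[0, 0, 0, 0, 0, 0, 0.4], [0, 0, 0, 0, 0, 0, 0.4]]

```text
clock: 41.2
eef_pos: [587.6, 321.3, 295.9]
eef_rot: [-3.141, 0.0, 1.698]
wrist_force: [-0.7, 0.2, -0.4]
finger_gap: 56.4
finger_force: 0.0
```

Run:
```python
from h import *
s=manip.read_state(); print(s['finger_gap'],s['eef_pos'],s['eef_rot'],s['clock'])
c=cam('wrist'); save(c,'w12.png'); W=pts(c)
P=W.reshape(-1,3); k=(abs(P[:,2]-188)<20)&(abs(P[:,0]-588)<30)&(P[:,1]>280)&(P[:,1]<350)
print(k.sum(),P[k].mean(0) if k.sum() else '',np.percentile(P[k],[2,98],axis=0) if k.sum() else '')
c=cam('top'); save(c,'t12.png')
for o in cups(c): print(o)
```

```text
56.41807770361083 [587.58153363 321.28337961 295.92265818] [-3.14092917e+00  3.56428471e-04  1.69752235e+00] 41.2
195 [593.12890641 286.51498882 193.65393186] [[561.3008991  280.16519598 171.20312225]
 [617.25605231 319.83423093 207.75085554]]
([208.7, 135.1], [19, 17, 244], [677.6, 27.4, 58.9])
([177.1, 137.9], [37, 20, 495], [665.4, 126.9, 60.0])
([180.3, 168.9], [38, 19, 508], [565.5, 111.3, 59.2])
```

View pics/w12.png

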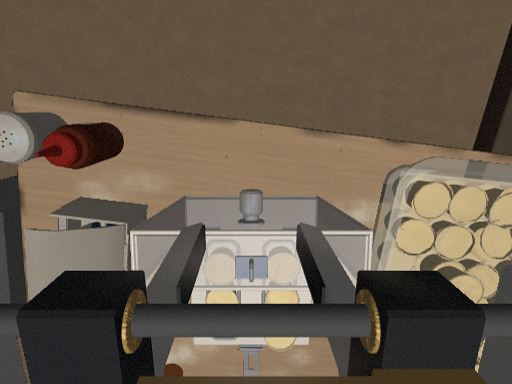

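Request:
servo_tool:
  motion:
    - [[0.001, -0.003, -0.06, 0, 0, 0, 0.4], [0.001, -0.003, -0.12, 0, 0, 0, 0.4], [0.001, -0.003, -0.17, 0, 0, 0, 0.4], [0.001, -0.003, -0.21, 0, 0, 0, 0.4], [0.001, -0.003, -0.24, 0, 0, 0, 0.4], [0.001, -0.003, -0.27, 0, 0, 0, 0.4], [0.001, -0.003, -0.29, 0, 0, 0, 0.4], [0.001, -0.003, -0.301, 0, 0, 0, 0.4], [0.001, -0.003, -0.301, 0, 0, 0, 0.4]]

```text
clock: 42.2
eef_pos: [588.8, 318.6, 145.3]
eef_rot: [-3.141, 0.0, 1.695]
wrist_force: [0.6, 0.3, 0.1]
finger_gap: 56.5
finger_force: 0.0
```

Request:
servo_tool:
  motion:
    - [[0, 0, 0, 0, 0, 0, 1], [0, 0, 0, 0, 0, 0, 1], [0, 0, 0, 0, 0, 0, 1], [0, 0, 0, 0, 0, 0, 1], [0, 0, 0, 0, 0, 0, 1], [0, 0, 0, 0, 0, 0, 1]]
  newtons: 25

```text
clock: 42.8
eef_pos: [588.1, 319.0, 145.8]
eef_rot: [-3.14, 0.0, 1.696]
wrist_force: [-5.5, -0.7, 2.0]
finger_gap: 22.8
finger_force: 25.0
```

Request:
servo_tool:
  motion:
    - [[0.002, -0.018, 0.011, 0, 0, 0, 1], [0.007, -0.0565, 0.03, 0, 0, 0, 1], [0.012, -0.0964, 0.046, 0, 0, 0, 1], [0.0175, -0.138, 0.0574, 0, 0, 0, 1], [0.023, -0.18, 0.0644, 0, 0, 0, 1], [0.028, -0.2228, 0.0674, 0, 0, 0, 1], [0.0336, -0.2657, 0.066, 0, 0, 0, 1], [0.039, -0.308, 0.06, 0, 0, 0, 1], [0.044, -0.35, 0.05, 0, 0, 0, 1], [0.049, -0.39, 0.036, 0, 0, 0, 1]]
  newtons: 25

```text
clock: 43.8
eef_pos: [613.2, 122.2, 163.9]
eef_rot: [3.141, -0.001, 1.695]
wrist_force: [1.8, 5.0, -5.7]
finger_gap: 23.3
finger_force: 25.0
```

Request:
servo_tool:
  motion:
    - [[0.005, -0.039, -0.018, 0, 0, 0, 1], [0.0096, -0.0758, -0.04, 0, 0, 0, 1], [0.014, -0.11, -0.0656, 0, 0, 0, 1], [0.018, -0.142, -0.0946, 0, 0, 0, 1], [0.0216, -0.171, -0.1264, 0, 0, 0, 1], [0.025, -0.1964, -0.161, 0, 0, 0, 1], [0.0276, -0.2184, -0.198, 0, 0, 0, 1], [0.0288, -0.228, -0.2176, 0, 0, 0, 1], [0.03, -0.2365, -0.2374, 0, 0, 0, 1], [0.03, -0.2365, -0.2374, 0, 0, 0, 1]]

```text
clock: 44.8
eef_pos: [628.3, 4.3, 44.2]
eef_rot: [-3.141, 0.001, 1.695]
wrist_force: [-0.3, -6.5, -2.5]
finger_gap: 23.6
finger_force: 25.0
```

Request:
servo_tool:
  motion:
    - [[0, 0, -0.004, 0, 0, 0, 1], [0, 0, -0.008, 0, 0, 0, 1], [0, 0, -0.008, 0, 0, 0, 1], [0, 0, -0.008, 0, 0, 0, 1]]

```text
clock: 45.2
eef_pos: [628.5, 4.1, 43.5]
eef_rot: [3.141, 0.003, 1.696]
wrist_force: [-13.3, -9.3, 22.6]
finger_gap: 23.5
finger_force: 25.0
```

Request:
servo_tool:
  motion:
    - [[0, 0, 0.004, 0, 0, 0, 0.4], [0, 0, 0.004, 0, 0, 0, 0.4], [0, 0, 0.004, 0, 0, 0, 0.4], [0, 0, 0.004, 0, 0, 0, 0.4], [0, 0, 0.04, 0, 0, 0, 0.4], [0, 0, 0.1, 0, 0, 0, 0.4], [0, 0, 0.17, 0, 0, 0, 0.4], [0.005, -0.06, 0.22, 0, 0, 0, 0.4], [0.015, -0.15, 0.24, 0, 0, 0, 0.4], [0.022, -0.22, 0.24, 0, 0, 0, 0.4]]

```text
clock: 46.2
eef_pos: [640.1, -106.1, 163.0]
eef_rot: [3.139, 0.001, 1.696]
wrist_force: [0.3, -0.3, -0.6]
finger_gap: 56.4
finger_force: 0.0
```

Run:
```python
from h import *
s=manip.read_state(); print(s['finger_gap'],s['eef_pos'],s['clock'])
c=cam('wrist'); save(c,'w13.png'); W=pts(c)
P=W.reshape(-1,3); k=(P[:,2]>104)&(P[:,2]<120)&(abs(P[:,0]-629)<16)&(abs(P[:,1]-4)<16); print('knob',P[k].mean(0),np.median(P[k][:,2]))
for z in range(22,60,6):
    q=P[(P[:,2]>=z)&(P[:,2]<z+6)&(abs(P[:,0]-640)<20)&(P[:,1]<-50)&(P[:,1]>-130)]; print(z,len(q),q.mean(0).round(1) if len(q) else '',q.min(0).round(0) if len(q) else '')
```

```text
56.37501591153601 [ 640.06056822 -106.13032949  162.96304132] 46.2
knob [628.69098147   3.42389236 112.07820126] 112.40695798184555
22 39 [631.7 -51.7  27. ] [622. -55.  25.]
28 124 [636.  -56.5  31.1] [623. -62.  28.]
34 503 [639.  -77.5  38.5] [ 623. -100.   34.]
40 391 [639.9 -84.9  41.1] [624. -98.  40.]
46 2 [635.7 -50.   49.8] [635. -50.  49.]
52 0  
58 0
```

View pics/w13.png

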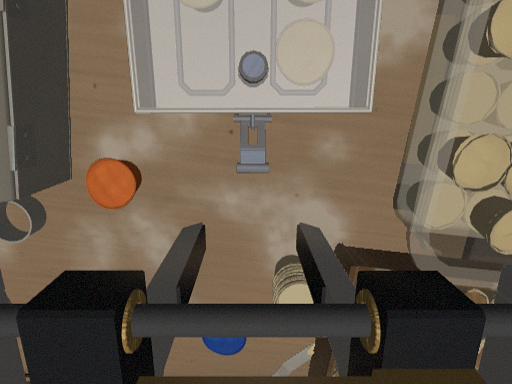

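Request:
servo_tool:
  motion:
    - [[0.001, 0.024, -0.06, 0, 0, 0, 0.4], [0.001, 0.024, -0.14, 0, 0, 0, 0.4], [0.001, 0.024, -0.21, 0, 0, 0, 0.4], [0.001, 0.024, -0.26, 0, 0, 0, 0.4], [0.001, 0.024, -0.29, 0, 0, 0, 0.4], [0.001, 0.024, -0.32, 0, 0, 0, 0.4], [0.001, 0.024, -0.345, 0, 0, 0, 0.4], [0.001, 0.024, -0.36, 0, 0, 0, 0.4], [0.001, 0.024, -0.362, 0, 0, 0, 0.4], [0.001, 0.024, -0.362, 0, 0, 0, 0.4]]

```text
clock: 47.25
eef_pos: [640.1, -92.4, -19.5]
eef_rot: [3.141, 0.0, 1.696]
wrist_force: [0.9, 0.6, 0.3]
finger_gap: 56.4
finger_force: 0.0
```

Request:
servo_tool:
  motion:
    - [[0, 0, 0, 0, 0, 0, 1], [0, 0, 0, 0, 0, 0, 1], [0, 0, 0, 0, 0, 0, 1], [0, 0, 0, 0, 0, 0, 1], [0, 0, 0, 0, 0, 0, 1], [0, 0, 0, 0, 0, 0, 1]]
  newtons: 12

```text
clock: 47.85
eef_pos: [640.6, -92.4, -19.5]
eef_rot: [3.14, 0.001, 1.696]
wrist_force: [5.5, -0.2, 0.1]
finger_gap: 35.8
finger_force: 12.0
```

Request:
servo_tool:
  motion:
    - [[-0.0005, 0.004, 0.01, 0, 0, 0, 1], [-0.0013, 0.01, 0.0226, 0, 0, 0, 1], [-0.0023, 0.018, 0.034, 0, 0, 0, 1], [-0.0034, 0.027, 0.045, 0, 0, 0, 1], [-0.0047, 0.0375, 0.054, 0, 0, 0, 1], [-0.0062, 0.049, 0.062, 0, 0, 0, 1], [-0.0078, 0.0615, 0.0686, 0, 0, 0, 1], [-0.0094, 0.0746, 0.0734, 0, 0, 0, 1], [-0.0094, 0.078, 0.0734, 0, 0, 0, 1], [-0.0094, 0.078, 0.0734, 0, 0, 0, 1]]
  newtons: 12

```text
clock: 48.85
eef_pos: [635.8, -53.8, 17.6]
eef_rot: [3.14, 0.001, 1.696]
wrist_force: [3.3, -2.0, 5.4]
finger_gap: 35.8
finger_force: 12.0
```

Request:
servo_tool:
  motion:
    - [[0, 0.006, 0, 0, 0, 0, 1], [0, 0.008, 0, 0, 0, 0, 1], [0, 0.008, 0, 0, 0, 0, 1]]

```text
clock: 49.15
eef_pos: [635.6, -52.1, 17.6]
eef_rot: [3.14, 0.004, 1.695]
wrist_force: [1.1, -14.6, 6.0]
finger_gap: 35.6
finger_force: 12.0
```

Request:
servo_tool:
  motion:
    - [[0, 0, 0, 0, 0, 0, 0.4], [0, 0, 0, 0, 0, 0, 0.4], [0, 0, 0, 0, 0, 0, 0.4], [0, 0, 0, 0, 0, 0, 0.4], [0, 0, 0.04, 0, 0, 0, 0.4], [0, 0, 0.1, 0, 0, 0, 0.4], [0, -0.04, 0.18, 0, 0, 0, 0.4], [0, -0.12, 0.24, 0, 0, 0, 0.4], [0, -0.21, 0.24, 0, 0, 0, 0.4], [0, -0.3, 0.24, 0, 0, 0, 0.4]]

```text
clock: 50.15
eef_pos: [635.3, -200.6, 137.9]
eef_rot: [3.14, 0.001, 1.697]
wrist_force: [1.1, -1.0, -0.9]
finger_gap: 56.5
finger_force: 0.0
```

Run:
```python
from h import *
s=manip.read_state(); print(s['finger_gap'],s['eef_pos'],s['clock'])
c=cam('wrist'); save(c,'w14.png'); W=pts(c); P=W.reshape(-1,3)
q=P[(P[:,2]>66)&(P[:,2]<90)&(abs(P[:,0]-637)<20)&(P[:,1]<-42)&(P[:,1]>-130)]; print(len(q),q.mean(0),np.percentile(q,[2,98],axis=0))
k=(P[:,2]>104)&(P[:,2]<120)&(abs(P[:,0]-629)<16)&(abs(P[:,1]-4)<16); print('knob',np.median(P[k][:,2]) if k.sum() else None)
c=cam('top'); save(c,'t14.png')
a=cv2.imread('pics/t14.png')[90:260,90:400]; b=cv2.imread('pics/w14.png')
cv2.imwrite('pics/f14.png',np.vstack([cv2.resize(a,(620,340)),cv2.copyMakeBorder(b[0:200],0,0,0,108,0)]))
```

```text
56.49986595511707 [ 635.30607492 -200.63801667  137.94035591] 50.15
702 [636.33332379 -56.49503933  75.42418533] [[619.37280898 -62.53181656  71.09202606]
 [653.24188128 -49.5252285   77.88139622]]
knob None
```

View pics/f14.png

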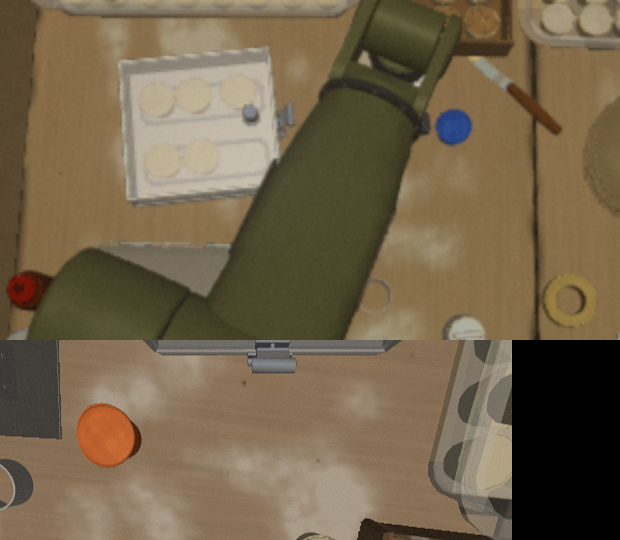

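```bash
python3 -c "
from cell import manip
print(manip.sign_off())"
```

```text
the job is handed in; nothing more can be done
None
```

The job is handed in; its verdict wasn't shown. All five custard cups stand in the carrier (three in the far row, two in the near row), the cover is shut and the hasp is back over the catch. The second far-row cup shifted about 8 mm along the row after I set it down, but still sits about 4.5 mm from its place by my measurement.

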